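# Feel for the fuller pebble tin and pour it into the pot

## Robot

A 6-joint arm with a two-finger parallel gripper is mounted at the origin on the work surface. World frame = base frame: x ahead of the robot, y to its left, z up, the work surface at z = 0. Lengths are in m, angles in rad, forces in N, time in s.
With the tool pointing down it reaches from about 0.375 to 0.9 m from the base axis. Payload 3.1 kg.
Tool frame: the origin (TCP) lies midway between the tips of the shut fingers; the grasp point (between the pads) lies 19 mm behind it; z points along the fingers, y is the line along which they close (so a half turn about z gives the same grasp; the last joint's range is limited). The gripper opens to 85 mm and grips with 20 to 120 N. Pads are 22 mm wide; open, the fingers measure 114 mm over their backs; the gripper's body (76 mm by 85 mm) begins 54 mm behind the grasp point. The pads swing forward as they close: fully open they stand 13 mm farther back than shut.
Start: joints at [-1.518, 0.527, 1.433, -0, 1.181, -0.178], TCP at [0.144, -0.608, 0.231] pointing down, gripper open.
Joint ranges: [-3.08, 3.08], [-0.75, 2.2], [0.22, 2.44], [-1.43, 4.57], [0, 2.65], [-2.85, 2.85]. Speed limits (rad/s): [2.79, 2.79, 3.14, 3.14, 3.14, 3.14].

## Interface

Orientations are given as a rotation vector (axis times angle).
In Python, from bench import manip gives the robot as it stands.
- The arm moves only by the tool arm_command, never from a script. Its argument "moves" is one flat list of numbers, 7 for each row, row after row: the shift along the tool's x, y, z in mm, then the turn, a rotation vector about the tool's x, y, z in units of 6 degrees (1.0 is 6 degrees), then the closure, from 0 (fully open) to 1 (shut). A call has 1 to 5 rows; each row shifts and turns the commanded pose from where the row before left it, along the tool's axes as they then stand; what a row does not reach is not made up. A row lasts 1/12 s, in which the tool goes at most 41.7 mm and 7.16 degrees, less where a joint would pass 70% of its speed; a pose out of reach is approached as far as the arm can. A call with a gripper value outside its range is refused whole. The fingers move at their own pace and stop on an object; "force" is the grip in N (left out, the last holds). Time passes only in rows, so rows that do not move let the fingers close. It gives the time, the measured TCP pose, the force, the opening and the grip force at its end, in the units of the state.
- manip.get_state(): the state, without advancing time (a new reading comes with each control period).
- manip.grab_frame(name): name is "side" or "top"; returns the picture (400x640x3 uint8, red, green, blue); there is no depth.
- manip.camera_params(name): a dict with "intrinsics" (3x3 intrinsics, pixels), "camera_from_world" (4x4, takes a point from world to camera coordinates). Camera axes: x right, y down, z forward; pixel columns grow to the right and rows downward; lengths in m; the calibration is good to about 2 mm. A picture is of the moment at which its call begins. camera_params takes no time and is no camera call.
- manip.hand_in(): hands the job in; it is judged then, once.
Trained networks look in the newest picture that a camera, given by its name, has taken for a name from the list of things; names that differ only in an ending like _2 or _b are one class to them, and where a whole thing is asked for, a point or a joint stands for the part that bears it (a point fixed in the world has none). Each returns a list of dicts, best first, with "score" (0 to 1); they miss things now and then, are a little off and sometimes report something else, mostly with a low value. They report only what shows in the picture. A call takes as long as a camera call. They do not tell look-alikes from the thing itself.
- manip.recognise(camera, name): "position" ([row, column] in pixels, amid what is visible of it).
- manip.trace(camera, name): "mask" (400x640 bool, what is visible of it) and "position" ([row, column] in pixels, amid what is visible of it).
- manip.place_of(camera, name): "position" ([row, column] in pixels: a listed point, or the origin of a listed thing).
The state is a dict: "time": time; "qpos": joint angles; "qd": joint speeds; "effort": joint torques, N m; "tool_pos": TCP position; "orientation": TCP orientation; "force": force on the tool from outside, world axes, zero at the start; "ft_torque": the same for the moment, N m; "width": opening from 0.0 (shut) to 1.0 (fully open); "grasp_force": force on a finger pad.
Only numpy, scipy, OpenCV 4.12 (cv2) and the standard library are available. Lean on these libraries where they do the work, as an engineer would, in place of code of your own. Each camera call takes 0.05 s, during which the arm holds its last target. There are 200 camera calls.

## Task

Of the two matching closed tins one holds a good few pebbles and the other only its last one: with the lids on, lift a tin clear and slowly tilt it some twenty to forty degrees to feel how its load shifts, until you know which is the fuller, and stand that one, still closed, on the free end of the potting board and let go of it. Take off its lid and lay it down on the bench or board, pour all the pebbles out of the tin into the terracotta pot, and stand the emptied tin upright on the free end of the board again. Leave the other tin standing closed on its stand, and the rake, trowel, bottle and tamper where they are.

Things in the scene. Friction and masses are not known exactly. Their poses are not given: they have to be found in the camera images.
- tin_a_mid (a point): Tin A: opaque grey metal, oblong, flared: 115 high, 64 wide along its y from foot to rim (flat parallel sides, to grip), along its x 92 long at the foot and 132 at the mouth, so both end walls lean out 10 deg; wall and floor 3 thick. Starts closed, on the low stand, x within 17 deg of the world's x. Tin 200 g, give or take 10%; lid 60 g. Point: its centre, 57.5 above its foot; z to the mouth.
- lid_a_grip (a point): Lid of tin A: a pine plate 130 x 62 x 6 lying on the rim, below it a plug 8 deep, loose in the mouth; on top, to take it by, a bar 60 long (along x), 16 wide (along y), 14 high. Lifts straight off. Point: centre of the bar, 13 above the rim when closed, 21 above what it lies on when laid down; axes as its tin's.
- tin_b_mid (a point): Tin B: matches tin A in all. One of the two (either) holds five round pebbles, 28 across, 31 g each, 155 g together; the other holds one. They roll freely inside and cannot be seen while the lid is on. Point: its centre, 57.5 above its foot; z to the mouth.
- lid_b_grip (a point): Lid of tin B: a pine plate 130 x 62 x 6 lying on the rim, below it a plug 8 deep, loose in the mouth; on top, to take it by, a bar 60 long (along x), 16 wide (along y), 14 high. Lifts straight off. Point: centre of the bar, 13 above the rim when closed, 21 above what it lies on when laid down; axes as its tin's.
- pot: Round terracotta flower pot, fixed, 120 high, open at the top, mouth 170 across outside and 156 inside, 116 across at the foot, standing in a saucer 180 across on one end of the potting board. Origin: centre of its underside, 18 above the bench; so its rim is 138 above the bench.
- board_free (a point): Centre of the free end of the wooden potting board, on its top face, 12 above the bench. The board is fixed, 200 (along its x) x 380 (along its y) x 12; the pot stands on the board about 200 from this point, towards the board's +y. A tin should stand with its centre over this point, within some 50.
- stand: Low slatted pine stand on which both tins start, fixed: 200 (along its x) x 310 (along its y), top 12 above the bench. Origin: centre of its underside.
- rake_mid (a point): Hand rake with a dark silicone handle, 220 long, lying on the bench; a bystander. Point near its middle, 14 up.
- trowel_mid (a point): Trowel with a wooden handle, 260 long, lying on the bench; a bystander. Point near its middle, 12 up.
- bottle_mid (a point): Green glass bottle with a cap, 68 across, 190 high, standing; a bystander. Point at its centre, 95 up.
- tamper_mid (a point): Wooden pot tamper, a 72 disc with an upright handle, 124 high, standing; a bystander. Point on its axis, 62 up.
Things that resemble listed ones, but are neither listed nor needed, are in the scene too. What is shaped like the part that bears lid_b_grip but turquoise is not meant.

How it is judged:
By the outcome, as a careful person would: the job done as asked, in the order asked, and still so for the second after the job is handed in, with the robot touching nothing.
It also fails if it takes over 72 s, if anything falls off the work surface, if the arm or the gripper's body presses on something with over 40 N, if the wrist force passes 120 N, or if a joint passes its speed limit or range.

## Working session

There is one attempt and no reset: what is moved stays moved. The work goes in short steps, Python scripts to look and compute and a tool call to move; the robot and the scene stay as the last step left them, time stands still between calls to the robot, and variables do not carry over. Pictures are saved under pics/ and viewed, at most 10 in all, crops included, and the job is handed in when it is done.

Besides the shell and the picture viewer there is one more tool, called after ">>>" as name(argument=value, ...) on one line, values as JSON. arm_command: Moves the arm, as the interface text tells. Its arguments: {"type":"object","properties":{"moves":{"type":"array","items":{"type":"number"}},"force":{"type":"number"}},"required":["moves"]}

```bash
mkdir -p pics; cat > h.py <<'E'
from bench import manip
import numpy as np, cv2
from scipy.spatial.transform import Rotation as R
def cam(n):
    p=manip.camera_params(n); return np.array(p["intrinsics"]),np.array(p["camera_from_world"])
def ray(n,rc):
    K,T=cam(n); d=np.linalg.inv(K)@[rc[1],rc[0],1]; Rm=T[:3,:3]; return -Rm.T@T[:3,3],Rm.T@d
def onz(n,rc,z):
    o,d=ray(n,rc); return o+d*(z-o[2])/d[2]
def proj(n,p):
    K,T=cam(n); c=K@(T[:3,:3]@np.array(p)+T[:3,3]); return c[[1,0]]/c[2]
def save(n,f):
    im=manip.grab_frame(n); cv2.imwrite(f"pics/{f}.png",im[:,:,::-1]); return im
E
python3 - <<'E'
from h import *
a=save("top","t0");b=save("side","s0")
cv2.imwrite("pics/both0.png",np.vstack([a,b])[:,:,::-1][:, :])
Z=dict(tin_a_mid=.0695,lid_a_grip=.14,pot=.018,board_free=.012,stand=0,rake_mid=.014,trowel_mid=.012,bottle_mid=.095,tamper_mid=.062)
for k,z in Z.items():
    for d in manip.place_of("top",k)[:4]:
        print(k,np.round(d["position"]),round(d["score"],2),onz("top",d["position"],z).round(3))
for c in("top","side"):
    K,T=cam(c);print(c,(-T[:3,:3].T@T[:3,3]).round(3))
print(manip.get_state())
E
```

```text
tin_a_mid [170. 266.] 0.49 [0.531 0.178 0.069]
lid_a_grip [111. 228.] 0.46 [0.691 0.269 0.14 ]
pot [164. 365.] 0.86 [ 0.548 -0.112  0.018]
pot [159. 434.] 0.46 [ 0.558 -0.32   0.018]
board_free [161. 432.] 0.83 [ 0.552 -0.314  0.012]
stand [177. 238.] 0.9 [0.522 0.272 0.   ]
rake_mid [114. 296.] 0.8 [0.71  0.091 0.014]
trowel_mid [238. 254.] 0.78 [0.335 0.225 0.012]
tamper_mid [ 96. 357.] 0.95 [ 0.743 -0.093  0.062]
top [0.372 0.004 1.34 ]
side [-0.126  0.576  0.706]
{'time': 0.55, 'qpos': array([-1.51751454e+00,  5.27500308e-01,  1.43273122e+00, -5.14437578e-05,
        1.18140608e+00, -1.78501834e-01]), 'qd': array([-7.29523123e-04, -1.24161061e-03,  1.04304958e-03,  5.11516284e-04,
        1.47064073e-04,  5.97277745e-05]), 'effort': array([-6.88446198e-04, -4.41978908e+01, -1.78280497e+01, -1.79905587e-04,
        1.39209682e-03,  8.86759466e-06]), 'tool_pos': array([ 0.14358235, -0.60823868,  0.23130025]), 'orientation': array([-3.12046796e+00, -3.63295348e-01,  7.01919241e-05]), 'force': array([ 0.04516127, -0.15886495, -0.29718798]), 'ft_torque': array([-0.01656821, -0.02389174,  0.00268088]), 'grasp_force': 0.0, 'width': 0.9985438431771737}
```

View pics/t0.png

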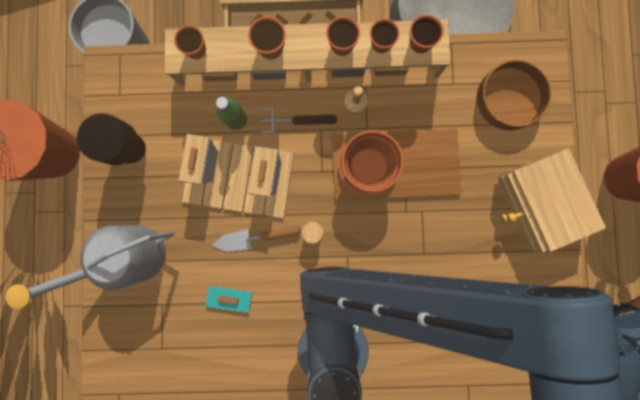

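View pics/s0.png

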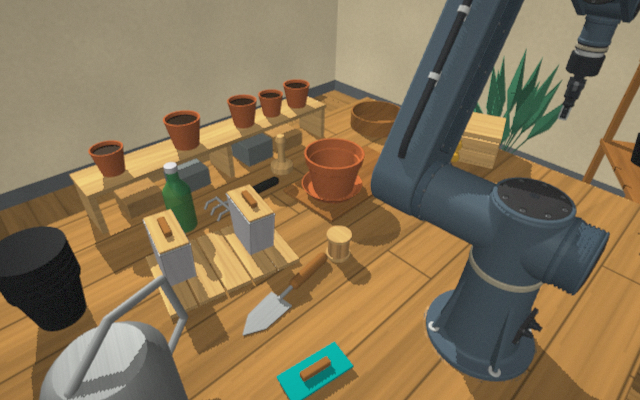

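The top view shows two pine-lidded tins on the stand, with bars near (157,193) and (172,262). The turquoise lid look-alike lies at (300,228) and is not on a tin. The pot is at (162,371), with the board's free end at (161,432). The two lids on the tins fit the description. I'll confirm with one crop and measure the bars.

```bash
python3 - <<'E'
from h import *
im=cv2.imread("pics/t0.png")
cv2.imwrite("pics/crop0.png",cv2.resize(im[120:230,170:300],None,fx=5,fy=5,interpolation=cv2.INTER_CUBIC))
print(im[172,262],im[160,193],im[158,266],im[143,200])
for c in("top","side"):
  for k in("lid_a_grip","tin_a_mid","lid_b_grip"):
    for d in manip.place_of(c,k)[:4]:
        print(c,k,np.round(d["position"],1),round(d["score"],2),onz(c,d["position"],.14 if "lid" in k else .0695).round(3))
    if c=="top":
      for d in manip.trace(c,k)[:4]:
        ys,xs=np.nonzero(d["mask"]); P=np.array([onz(c,(y,x),.133) for y,x in zip(ys,xs)])[:,:2].astype(np.float32)
        print("  mask",k,len(ys),cv2.minAreaRect(P))
for k in("pot","board_free","bottle_mid"):
    print(k,[(np.round(d["position"]),round(d["score"],2),onz("side",d["position"],dict(pot=.018,board_free=.012,bottle_mid=.095)[k]).round(3)) for d in manip.place_of("side",k)[:3]])
E
```

```text
[ 67 111 161] [ 62 101 146] [116 173 217] [115 171 215]
top lid_a_grip [110.7 228.2] 0.46 [0.691 0.269 0.14 ]
  mask lid_a_grip 1056 ((0.5223138928413391, 0.1791333109140396), (0.06257075816392899, 0.1298438161611557), 79.203125)
top tin_a_mid [170.4 265.9] 0.49 [0.531 0.178 0.069]
  mask tin_a_mid 230 ((0.5112261176109314, 0.14156672358512878), (0.019238891080021858, 0.12413616478443146), 77.06151580810547)
top lid_b_grip [295.7 225.8] 0.89 [0.188 0.282 0.14 ]
top lid_b_grip [158.2 190.1] 0.66 [0.562 0.376 0.14 ]
top lid_b_grip [240.5 254.8] 0.31 [0.333 0.202 0.14 ]
  mask lid_b_grip 948 ((0.18115593492984772, 0.27779385447502136), (0.11985885351896286, 0.06160348653793335), 81.58415222167969)
  mask lid_b_grip 994 ((0.5622819066047668, 0.3696122467517853), (0.06120450422167778, 0.12915700674057007), 80.0156478881836)
side tin_a_mid [221.  252.9] 0.92 [0.521 0.173 0.07 ]
side lid_b_grip [227.2 163. ] 0.89 [0.562 0.37  0.14 ]
side lid_b_grip [369.9 315.2] 0.88 [0.107 0.352 0.14 ]
pot [(array([187., 329.]), 0.73, array([ 0.548, -0.118,  0.018]))]
board_free [(array([165., 375.]), 0.72, array([ 0.539, -0.32 ,  0.012]))]
bottle_mid [(array([201., 177.]), 0.95, array([0.686, 0.282, 0.095]))]
```

View pics/crop0.png

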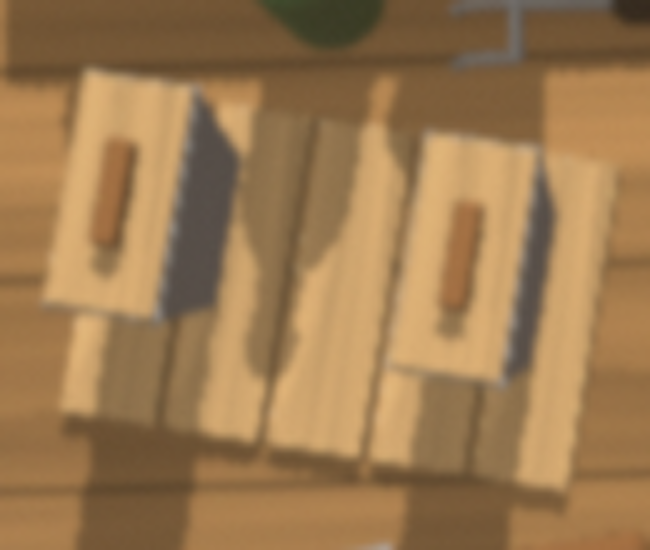

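The crop shows pine lids with brown bars on two grey tins. The tins are near-parallel, at about (0.522, 0.177) and (0.562, 0.370). I'll test the nearer one first, and write a row planner.

```bash
cat > plan.py <<'E'
import sys,json
from h import *
def down(yaw_y):   # tool pointing down, tool y at azimuth (deg)
    a=np.radians(yaw_y); y=np.array([np.cos(a),np.sin(a),0]); z=np.array([0,0,-1.]); return np.column_stack([np.cross(y,z),y,z])
def plan(p,Rm,wps,g=0.):
    """wps: list of (pos,Rot,nrows,turn-rotvec in tool or None,closure)"""
    rows=[]
    p=np.array(p,float)
    for q,Rt,n,g in wps:
        q=np.array(q,float)
        for i in range(n):
            k=n-i
            sh=np.round(Rm.T@((q-p)/k)*1000,1)
            rv=np.round(R.from_matrix(Rm.T@Rt).as_rotvec(degrees=True)/6/k,2)
            rows.append(list(map(float,sh))+list(map(float,rv))+[g])
            p=p+Rm@(sh/1000); Rm=Rm@R.from_rotvec(rv*6,degrees=True).as_matrix()
    for i in range(0,len(rows),5): print("[",", ".join("%g"%(v+0.) for r in rows[i:i+5] for v in r),"]")
    return p,Rm
def cur():
    s=manip.get_state(); return s["tool_pos"],R.from_rotvec(s["orientation"]).as_matrix()
E
python3 - <<'E'
from plan import *
p,Rm=cur()
p,Rm=plan(p,Rm,[((.522,.177,.25),down(79.2),22,0)])
E
```

```text
[ 24.9, -30.8, -0.9, 0, 0, -1.18, 0, 28.5, -27.5, -0.8, 0, 0, -1.18, 0, 31.7, -23.8, -0.9, 0, 0, -1.18, 0, 34.4, -19.7, -0.8, 0, 0, -1.18, 0, 36.6, -15.3, -0.9, 0, 0, -1.18, 0 ]
[ 38.2, -10.6, -0.8, 0, 0, -1.18, 0, 39.2, -5.9, -0.9, 0, 0, -1.18, 0, 39.6, -1, -0.8, 0, 0, -1.18, 0, 39.4, 3.9, -0.9, 0, 0, -1.18, 0, 38.6, 8.7, -0.8, 0, 0, -1.18, 0 ]
[ 37.3, 13.4, -0.9, 0, 0, -1.18, 0, 35.3, 17.9, -0.8, 0, 0, -1.18, 0, 32.9, 22.2, -0.9, 0, 0, -1.18, 0, 29.9, 26, -0.8, 0, 0, -1.18, 0, 26.4, 29.5, -0.9, 0, 0, -1.18, 0 ]
[ 22.6, 32.6, -0.8, 0, 0, -1.18, 0, 18.4, 35.1, -0.9, 0, 0, -1.18, 0, 13.9, 37.1, -0.8, 0, 0, -1.19, 0, 9.2, 38.5, -0.9, 0, 0, -1.18, 0, 4.4, 39.4, -0.8, 0, 0, -1.19, 0 ]
[ -0.5, 39.6, -0.9, 0, 0, -1.18, 0, -5.3, 39.2, -0.8, 0, 0, -1.19, 0 ]
```

>>> arm_command(moves=[24.9,-30.8,-0.9,0,0,-1.18,0,28.5,-27.5,-0.8,0,0,-1.18,0,31.7,-23.8,-0.9,0,0,-1.18,0,34.4,-19.7,-0.8,0,0,-1.18,0,36.6,-15.3,-0.9,0,0,-1.18,0])

```text
time: 1.57
tool_pos: [0.2299, -0.428, 0.2357]
orientation: [2.859, 1.302, 0.0]
force: [1.8, 0.1, -0.5]
width: 1.002
grasp_force: 0.0
```

>>> arm_command(moves=[38.2,-10.6,-0.8,0,0,-1.18,0,39.2,-5.9,-0.9,0,0,-1.18,0,39.6,-1,-0.8,0,0,-1.18,0,39.4,3.9,-0.9,0,0,-1.18,0,38.6,8.7,-0.8,0,0,-1.18,0])

```text
time: 1.98
tool_pos: [0.3159, -0.2497, 0.2402]
orientation: [2.327, 2.109, 0.0]
force: [0.8, 0.7, -1.0]
width: 0.996
grasp_force: 0.0
```

>>> arm_command(moves=[37.3,13.4,-0.9,0,0,-1.18,0,35.3,17.9,-0.8,0,0,-1.18,0,32.9,22.2,-0.9,0,0,-1.18,0,29.9,26,-0.8,0,0,-1.18,0,26.4,29.5,-0.9,0,0,-1.18,0])

```text
time: 2.4
tool_pos: [0.402, -0.0709, 0.2446]
orientation: [1.574, 2.717, 0.0]
force: [0.6, -0.6, -0.3]
width: 1.001
grasp_force: 0.0
```

>>> arm_command(moves=[22.6,32.6,-0.8,0,0,-1.18,0,18.4,35.1,-0.9,0,0,-1.18,0,13.9,37.1,-0.8,0,0,-1.19,0,9.2,38.5,-0.9,0,0,-1.18,0,4.4,39.4,-0.8,0,0,-1.19,0])

```text
time: 2.82
tool_pos: [0.4882, 0.1078, 0.2486]
orientation: [0.669, 3.069, -0.0]
force: [1.2, -0.7, 0.1]
width: 0.998
grasp_force: 0.0
```

>>> arm_command(moves=[-0.5,39.6,-0.9,0,0,-1.18,0,-5.3,39.2,-0.8,0,0,-1.19,0,0,0,0,0,0,0,0])

```text
time: 3.07
tool_pos: [0.5253, 0.1829, 0.2506]
orientation: [0.281, 3.124, 0.006]
force: [1.1, -0.0, -0.0]
width: 0.998
grasp_force: 0.0
```

```bash
python3 - <<'E'
from plan import *
a=save("top","t1")[110:240,160:330]; b=save("side","s1")[100:300,110:330]
cv2.imwrite("pics/c1.png",np.vstack([cv2.resize(a,(520,398)),cv2.resize(b,(520,472))])[:,:,::-1][::1])
s=manip.get_state();print(s["time"],s["tool_pos"],s["qpos"].round(3),s["force"],s["ft_torque"])
p,Rm=cur()
print(np.degrees(np.arctan2(Rm[1,1],Rm[0,1])),Rm[:,2])
for k in("lid_a_grip","tin_a_mid"):
  for d in manip.place_of("side",k)[:3]: print(k,d["score"],onz("side",d["position"],.14 if "lid" in k else .0695).round(3))
p,Rm=plan(p,Rm,[((.522,.177,.083),down(79.2),8,0)])
E
```

```text
3.1667 [0.52201519 0.17827834 0.24977561] [ 0.127  0.407  1.597 -0.     1.138 -1.258] [-0.0625527  -0.22600528 -0.8045048 ] [-0.03719516  0.03189448 -0.03654698]
79.34801807339484 [-1.22321401e-04 -3.79489832e-04 -9.99999921e-01]
lid_a_grip 0.9 [0.508 0.189 0.14 ]
tin_a_mid 0.55 [0.521 0.185 0.07 ]
[ 0, -0.1, 20.8, 0, 0, 0, 0, 0, -0.2, 20.9, 0, 0, 0, 0, 0, -0.1, 20.8, 0, 0, 0, 0, 0, -0.2, 20.9, 0, 0, 0, 0, -0.1, -0.1, 20.8, 0, 0, 0.01, 0 ]
[ 0, -0.2, 20.9, 0, 0, 0, 0, -0.1, -0.1, 20.8, 0, 0, 0.01, 0, 0, -0.2, 20.9, 0, 0, 0, 0 ]
```

>>> arm_command(moves=[0,0,20.8,0,0,0,0,0,0,20.9,0,0,0,0,0,0,20.8,0,0,0,0,0,0,20.9,0,0,0,0,0,0,20.8,0,0,0.01,0])

```text
time: 3.68
tool_pos: [0.5214, 0.1751, 0.1453]
orientation: [-0.302, -3.127, 0.0]
force: [0.7, 0.2, 0.1]
width: 0.998
grasp_force: 0.0
```

>>> arm_command(moves=[0,0,20.9,0,0,0,0,0,0,20.8,0,0,0,0,0,0,20.9,0,0,0,0,0,0,0,0,0,0,0])

```text
time: 4.02
tool_pos: [0.5188, 0.1748, 0.0802]
orientation: [-0.301, -3.119, 0.003]
force: [-1.6, -0.1, 0.1]
width: 0.999
grasp_force: 0.0
```

>>> arm_command(moves=[0,0,0,0,0,0,0.3,0,0,0,0,0,0,0.5,0,0,0,0,0,0,0.6,0,0,0,0,0,0,0.6], force=70)

```text
time: 4.35
tool_pos: [0.5229, 0.1768, 0.0847]
orientation: [0.297, 3.125, 0.0]
force: [-0.1, -0.2, 1.1]
width: 0.742
grasp_force: 77.1
```

```bash
python3 - <<'E'
from plan import *
s=manip.get_state();print(s["time"],s["tool_pos"],s["qpos"].round(3),s["force"],s["ft_torque"],s["width"],s["grasp_force"])
E
```

```text
4.35 [0.52292161 0.17675658 0.08466451] [ 1.240e-01  6.450e-01  1.739e+00 -1.000e-03  7.550e-01 -1.257e+00] [-0.09795012 -0.18356754  1.10972125] [-0.194295    0.07878253  0.03566214] 0.742107415802472 77.14169383049011
```

>>> arm_command(moves=[0,0,-10,0,0,0,0.6,0,0,-25,0,0,0,0.6,0,0,-35,0,0,0,0.6,0,0,-35,0,0,0,0.6,0,0,-15,0,0,0,0.6])

```text
time: 4.77
tool_pos: [0.5238, 0.1774, 0.2084]
orientation: [0.295, 3.12, 0.002]
force: [1.4, 0.7, -1.9]
width: 0.74
grasp_force: 77.6
```

>>> arm_command(moves=[0,0,0,0,0,0,0.6,0,0,0,0,0,0,0.6,0,0,0,0,0,0,0.6,0,0,0,0,0,0,0.6,0,0,0,0,0,0,0.6])

```text
time: 5.18
tool_pos: [0.5207, 0.1768, 0.2014]
orientation: [-0.296, -3.124, 0.001]
force: [-0.2, -0.2, -1.8]
width: 0.74
grasp_force: 77.9
```

```bash
cat > st.py <<'E'
from plan import *
F=[];M=[]
for i in range(4):
    manip.grab_frame("side"); s=manip.get_state();F.append(s["force"]);M.append(s["ft_torque"])
Rm=R.from_rotvec(s["orientation"]).as_matrix()
print(s["time"],s["tool_pos"].round(4),s["qpos"].round(3),s["width"],s["grasp_force"])
print("F",np.mean(F,0).round(2),np.std(F,0).round(2),"M tool axes",(Rm.T@np.mean(M,0)).round(4),"world",np.mean(M,0).round(4),np.std(M,0).round(4)); print("z",Rm[:,2].round(3),"x",Rm[:,0].round(3))
E
python3 st.py
```

```text
5.3833 [0.5216 0.1769 0.2023] [ 0.124  0.466  1.65  -0.     1.028 -1.257] 0.7360832994448909 77.86383748054504
F [-0.12 -0.21 -2.14] [0.33 0.43 0.28] M tool axes [-0.0076  0.0013 -0.0027] world [ 0.0077 -0.0001  0.0027] [0.0181 0.0129 0.0273]
z [-0.002 -0.    -1.   ] x [-0.982  0.188  0.002]
```

>>> arm_command(moves=[0,0,0,0,0.3,0,0.6,0,0,0,0,0.4,0,0.6,0,0,0,0,0.4,0,0.6,0,0,0,0,0.4,0,0.6,0,0,0,0,0.4,0,0.6])

```text
time: 5.8
tool_pos: [0.5221, 0.177, 0.203]
orientation: [-0.278, -2.929, -0.028]
force: [-0.8, -1.0, -2.5]
width: 0.739
grasp_force: 77.7
```

>>> arm_command(moves=[0,0,0,0,0.4,0,0.6,0,0,0,0,0.4,0,0.6,0,0,0,0,0.4,0,0.6,0,0,0,0,0.4,0,0.6,0,0,0,0,0.4,0,0.6])

```text
time: 6.22
tool_pos: [0.5224, 0.1769, 0.2028]
orientation: [-0.258, -2.721, -0.054]
force: [0.2, 0.8, -2.7]
width: 0.741
grasp_force: 77.7
```

>>> arm_command(moves=[0,0,0,0,0.4,0,0.6,0,0,0,0,0.4,0,0.6,0,0,0,0,0.3,0,0.6,0,0,0,0,0,0,0.6,0,0,0,0,0,0,0.6])

```text
time: 6.63
tool_pos: [0.5224, 0.1768, 0.2024]
orientation: [-0.248, -2.608, -0.066]
force: [-0.2, 0.3, -1.5]
width: 0.739
grasp_force: 77.7
```

```bash
python3 st.py
```

```text
6.8333 [0.5217 0.1771 0.2035] [ 0.057  0.68   1.334  0.122  1.637 -1.349] 0.7430576536352045 77.74789452552795
F [ 0.16  0.26 -2.33] [0.31 0.35 0.6 ] M tool axes [-0.0222 -0.4686  0.0107] world [-0.0744 -0.4629 -0.0204] [0.0383 0.0371 0.0256]
z [-0.49   0.094 -0.866] x [-0.851  0.163  0.499]
```

>>> arm_command(moves=[0,0,0,0,-0.7,0,0.6,0,0,0,0,-0.9,0,0.6,0,0,0,0,-0.9,0,0.6,0,0,0,0,-0.9,0,0.6,0,0,0,0,-0.9,0,0.6])

```text
time: 7.25
tool_pos: [0.5218, 0.1771, 0.2042]
orientation: [-0.29, -3.06, -0.011]
force: [0.7, -0.1, -2.5]
width: 0.738
grasp_force: 77.8
```

>>> arm_command(moves=[0,0,0,0,-0.7,0,0.6,0,0,0,0,0,0,0.6,0,0,20,0,0,0,0.6,0,0,30,0,0,0,0.6,0,0,30,0,0,0,0.6])

```text
time: 7.67
tool_pos: [0.5235, 0.1773, 0.1239]
orientation: [0.297, 3.125, 0.002]
force: [-0.0, 0.7, -2.7]
width: 0.745
grasp_force: 77.9
```

>>> arm_command(moves=[0,0,15,0,0,0,0.6,0,0,10,0,0,0,0.6,0,0,8,0,0,0,0.6,0,0,4,0,0,0,0.6,0,0,2,0,0,0,0.6])

```text
time: 8.08
tool_pos: [0.5224, 0.177, 0.0845]
orientation: [-0.297, -3.127, -0.0]
force: [-2.7, -0.8, 10.9]
width: 0.739
grasp_force: 78.8
```

>>> arm_command(moves=[0,0,0.5,0,0,0,0.6,0,0,0,0,0,0,0.6,0,0,0,0,0,0,0.6])

```text
time: 8.33
tool_pos: [0.5226, 0.1771, 0.0847]
orientation: [0.296, 3.126, 0.001]
force: [0.0, 0.1, 0.1]
width: 0.741
grasp_force: 77.8
```

```bash
python3 - <<'E'
from plan import *
s=manip.get_state();print(s["time"],s["tool_pos"],s["qpos"].round(3),s["force"],s["ft_torque"],s["width"],s["grasp_force"])
E
```

```text
8.3333 [0.52256228 0.17706263 0.08465621] [ 0.124  0.645  1.738 -0.     0.757 -1.258] [0.04415852 0.06314616 0.14628091] [-0.15546162  0.18256697 -0.02963775] 0.7414990956439693 77.80261874198914
```

```bash
python3 - <<'E'
from plan import *
p,Rm=cur()
p,Rm=plan((.5226,.177,.0847),Rm,[((.5226,.177,.0847),Rm,5,0),((.5226,.177,.25),down(79.3),5,0),((.562,.371,.25),down(80),5,0),((.562,.371,.25),down(80),1,0),((.562,.371,.110),down(80),5,0),((.562,.371,.0845),down(80),2,0)])
E
```

```text
[ 0, 0, 0, 0, 0, 0, 0, 0, 0, 0, 0, 0, 0, 0, 0, 0, 0, 0, 0, 0, 0, 0, 0, 0, 0, 0, 0, 0, 0, 0, 0, 0, 0, 0, 0 ]
[ -0.1, 0, -33.1, 0, 0, 0, 0, 0, 0, -33, 0, 0, -0.01, 0, -0.1, 0, -33.1, 0, 0.01, 0, 0, 0, 0, -33, 0, 0, -0.01, 0, 0, 0.1, -33.1, 0, 0.01, 0, 0 ]
[ -0.5, 39.6, 0, 0, 0, -0.02, 0, -0.6, 39.6, 0, 0, 0, -0.02, 0, -0.7, 39.6, 0, 0, 0, -0.03, 0, -0.8, 39.6, 0.1, 0, 0, -0.02, 0, -1, 39.5, 0, 0, 0, -0.03, 0 ]
[ 0, 0, 0, 0, 0, 0, 0, 0, 0, 28, 0, 0, 0, 0, 0, 0, 28, 0, 0, 0, 0, 0, 0, 28, 0, 0, 0, 0, 0, 0, 28, 0, 0, 0, 0 ]
[ 0, -0.1, 28, 0, 0, 0, 0, 0, 0, 12.8, 0, 0, 0, 0, 0, 0, 12.7, 0, 0, 0, 0 ]
```

>>> arm_command(moves=[0,0,0,0,0,0,0.3,0,0,0,0,0,0,0,0,0,0,0,0,0,0,0,0,0,0,0,0,0,0,0,0,0,0,0,0])

```text
time: 8.75
tool_pos: [0.5222, 0.1771, 0.0839]
orientation: [0.297, 3.127, 0.0]
force: [-0.2, 0.6, -0.8]
width: 1.005
grasp_force: 0.0
```

>>> arm_command(moves=[0,0,-33.1,0,0,0,0,0,0,-33,0,0,0,0,0,0,-33.1,0,0,0,0,0,0,-33,0,0,0,0,0,0,-33.1,0,0,0,0])

```text
time: 9.17
tool_pos: [0.5216, 0.177, 0.2505]
orientation: [-0.297, -3.127, -0.0]
force: [0.5, -0.5, -0.4]
width: 1.002
grasp_force: 0.0
```

>>> arm_command(moves=[-0.5,39.6,0,0,0,-0.02,0,-0.6,39.6,0,0,0,-0.02,0,-0.7,39.6,0,0,0,-0.03,0,-0.8,39.6,0.1,0,0,-0.02,0,-1,39.5,0,0,0,-0.03,0])

```text
time: 9.58
tool_pos: [0.5618, 0.3726, 0.2491]
orientation: [0.277, 3.129, 0.0]
force: [0.2, -0.6, -0.8]
width: 1.004
grasp_force: 0.0
```

>>> arm_command(moves=[0,0,0,0,0,0,0,0,0,0,0,0,0,0])

```text
time: 9.75
tool_pos: [0.5613, 0.3728, 0.2481]
orientation: [-0.272, -3.13, 0.001]
force: [-0.6, -0.5, 0.5]
width: 1.0
grasp_force: 0.0
```

```bash
python3 st.py; python3 - <<'E'
from h import *
a=manip.grab_frame("top")[110:240,160:330]; b=manip.grab_frame("side")[120:300,100:335]
cv2.imwrite("pics/c2.png",np.vstack([cv2.resize(a,(376,288)),cv2.resize(b,(376,288))])[:,:,::-1])
for c,k in(("side","lid_a_grip"),("side","tin_a_mid"),("top","tin_a_mid")):
  for d in manip.place_of(c,k)[:3]: print(c,k,d["score"],onz(c,d["position"],.14 if "lid" in k else .0695).round(3))
E
```

```text
9.95 [0.5615 0.3694 0.2488] [ 0.416  0.577  1.285 -0.     1.281 -0.977] 0.9980698370021854 0.0
F [-0.05  0.18 -0.19] [0.36 0.44 0.06] M tool axes [ 0.0281 -0.017  -0.0046] world [-0.0307 -0.0118  0.0046] [0.0093 0.0252 0.0242]
z [-0.001 -0.001 -1.   ] x [-0.984  0.177  0.001]
side lid_a_grip 0.63 [0.53  0.178 0.14 ]
side tin_a_mid 0.9 [0.517 0.173 0.07 ]
top tin_a_mid 0.58 [0.531 0.18  0.069]
```

View pics/c2.png

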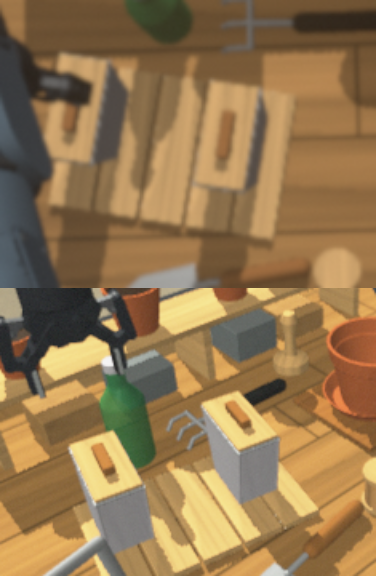

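The picture shows the first tin closed and back on the stand at crop (150,225). The gripper is above the second tin. Next I'll descend on it, lift and tilt.

>>> arm_command(moves=[0,0,28,0,0,0,0,0,0,28,0,0,0,0,0,0,28,0,0,0,0,0,0,28,0,0,0,0,0,0,28,0,0,0,0])

```text
time: 10.62
tool_pos: [0.562, 0.3705, 0.1081]
orientation: [0.278, 3.129, 0.001]
force: [0.4, 0.7, -0.5]
width: 1.004
grasp_force: 0.0
```

>>> arm_command(moves=[0,0,12.5,0,0,0,0,0,0,12.5,0,0,0,0,0,0,0,0,0,0,0,0,0,0,0,0,0,0])

```text
time: 10.95
tool_pos: [0.5623, 0.371, 0.0843]
orientation: [0.277, 3.129, 0.001]
force: [0.5, -0.5, -0.4]
width: 0.993
grasp_force: 0.0
```

>>> arm_command(moves=[0,0,0,0,0,0,0.3,0,0,0,0,0,0,0.5,0,0,0,0,0,0,0.6,0,0,0,0,0,0,0.6], force=70)

```text
time: 11.28
tool_pos: [0.5631, 0.3709, 0.0862]
orientation: [0.276, 3.126, 0.001]
force: [-0.2, -2.9, 6.1]
width: 0.739
grasp_force: 78.0
```

>>> arm_command(moves=[0,0,-10,0,0,0,0.6,0,0,-25,0,0,0,0.6,0,0,-35,0,0,0,0.6,0,0,-35,0,0,0,0.6,0,0,-15,0,0,0,0.6])

```text
time: 11.7
tool_pos: [0.5634, 0.3722, 0.209]
orientation: [0.276, 3.123, 0.007]
force: [1.4, 0.5, -2.5]
width: 0.735
grasp_force: 78.4
```

>>> arm_command(moves=[0,0,0,0,0,0,0.6,0,0,0,0,0,0,0.6,0,0,0,0,0,0,0.6,0,0,0,0,0,0,0.6,0,0,0,0,0,0,0.6])

```text
time: 12.12
tool_pos: [0.5604, 0.3703, 0.2014]
orientation: [-0.277, -3.125, 0.004]
force: [0.1, 0.7, -4.5]
width: 0.74
grasp_force: 78.4
```

```bash
python3 st.py
```

```text
12.3167 [0.5615 0.3707 0.2029] [ 0.418  0.623  1.33   0.     1.19  -0.976] 0.7403922733633025 78.35439562797546
F [-0.23 -0.39 -3.88] [0.7  0.16 0.67] M tool axes [ 0.0095 -0.0402  0.0042] world [-0.0164 -0.0379 -0.0042] [0.0393 0.0232 0.0267]
z [-0.001 -0.001 -1.   ] x [-0.984  0.176  0.001]
```

>>> arm_command(moves=[0,0,0,0,0.3,0,0.6,0,0,0,0,0.4,0,0.6,0,0,0,0,0.4,0,0.6,0,0,0,0,0.4,0,0.6,0,0,0,0,0.4,0,0.6])

```text
time: 12.73
tool_pos: [0.5621, 0.3709, 0.2039]
orientation: [-0.259, -2.931, -0.026]
force: [-0.0, 0.3, -4.9]
width: 0.741
grasp_force: 78.1
```

>>> arm_command(moves=[0,0,0,0,0.4,0,0.6,0,0,0,0,0.4,0,0.6,0,0,0,0,0.4,0,0.6,0,0,0,0,0.4,0,0.6,0,0,0,0,0.4,0,0.6])

```text
time: 13.15
tool_pos: [0.5625, 0.3708, 0.2036]
orientation: [-0.241, -2.724, -0.05]
force: [0.4, -0.8, -3.5]
width: 0.739
grasp_force: 78.1
```

>>> arm_command(moves=[0,0,0,0,0.4,0,0.6,0,0,0,0,0.4,0,0.6,0,0,0,0,0.3,0,0.6,0,0,0,0,0,0,0.6,0,0,0,0,0,0,0.6])

```text
time: 13.57
tool_pos: [0.5625, 0.3706, 0.203]
orientation: [-0.232, -2.61, -0.061]
force: [0.2, 0.4, -4.0]
width: 0.739
grasp_force: 78.2
```

```bash
python3 st.py
```

```text
13.7667 [0.5616 0.3711 0.2043] [ 0.312  0.823  1.013  0.242  1.77  -1.09 ] 0.742302709216221 78.21464538574219
F [-0.24  0.35 -3.59] [0.52 0.25 0.24] M tool axes [ 0.0074 -0.5845 -0.0135] world [-0.1021 -0.5755  0.0152] [0.0159 0.048  0.0235]
z [-0.491  0.088 -0.867] x [-0.853  0.152  0.499]
```

The second tin reads about 3.8 N against 2.2 N, and its tilt moment is larger, so the second is the fuller. I'll fit the arm kinematics from the logged poses so I can pick a pouring direction within the joint ranges.

```bash
cat > kin.py <<'E'
from plan import *
from scipy.optimize import least_squares
E=lambda ax,a:R.from_euler(ax,a).as_matrix()
def fk(q,P):
    a1,h,l1,e,l2,lt,d2,d4=P
    M=E("z",q[0]);p=M@[a1,0,h]
    M=M@E("y",q[1]);p=p+M@[0,0,l1]
    M=M@E("y",q[2]);p=p+M@[e,d2,l2]
    M=M@E("z",q[3]);p=p+M@[0,d4,0]
    M=M@E("y",q[4]);M=M@E("z",q[5]+np.pi/2);return p+M@[0,0,lt],M
Q=[[-1.5175,.5275,1.4327,0,1.1814,-.1785],[.127,.407,1.597,0,1.138,-1.258],[.124,.645,1.739,-.001,.755,-1.257],[.124,.466,1.65,0,1.028,-1.257],[.057,.680,1.334,.122,1.637,-1.349],[.416,.577,1.285,0,1.281,-.977],[.418,.623,1.33,0,1.19,-.976],[.312,.823,1.013,.242,1.77,-1.09]]
X=[[.1436,-.6082,.2313],[.522,.1783,.2498],[.5229,.1768,.0847],[.5216,.1769,.2023],[.5217,.1771,.2035],[.5615,.3694,.2488],[.5615,.3707,.2029],[.5616,.3711,.2043]]
f=lambda P:np.concatenate([fk(q,P)[0]-x for q,x in zip(Q,X)]+[1e-3*(np.array(P)-[0,.3,.4,0,.4,.2,.05,.05])])
S=least_squares(f,[0,.3,.4,0,.4,.2,.05,.05]);P=S.x
lo=np.array([-3.08,-.75,.22,-1.43,0,-2.85]);hi=np.array([3.08,2.2,2.44,4.57,2.65,2.85])
def ik(x,M,q0):
    g=lambda q:np.r_[(fk(q,P)[0]-x)*5,(R.from_matrix(M.T@fk(q,P)[1])).as_rotvec()]
    s=least_squares(g,np.clip(q0,lo+.01,hi-.01),bounds=(lo,hi));return s.x,np.abs(s.fun).max()
E
python3 - <<'E'
from kin import *
print(P.round(4),np.abs(S.fun[:24]).max()); 
p,M=fk(Q[4],P);print(M[:,2],M[:,0])
board=np.array([.548,-.315]);pot=np.array([.548,-.115])
# pour: lip (66 along tin x, at rim) over the pot; tool y az psi; TCP ~ 4mm up of rim side
for psi in(-60,-40,-20,0,20):
  for sg in(1,-1):
    B=down(psi);q0=np.array([-.7,.53,1.43,0,1.18,0]);q,e=ik(np.r_[board,.0848],B,q0);qs=[q]
    # grasp pt is 15 below rim => rim is at tool z = tcp-19-15 ; lip at tool x = sg'*66
    for t in range(0,121,10):
        M=B@R.from_rotvec([0,sg*t,0],degrees=True).as_matrix()
        # lip = lower end of rim: x such that goes down
        lx=(66 if M[2,0]<0 else -66)/1000
        lip=np.r_[pot,.175]; tcp=lip-M@[lx,0,-.03] if t>40 else np.r_[pot,.27]
        q,e=ik(tcp,M,q);qs.append(q)
        bad=e>.01
        if bad: break
    print(psi,sg,"fail at" if bad else "ok",t,qs[0].round(2),q.round(2),tcp.round(3))
E
```

```text
[5.000e-04 2.743e-01 5.881e-01 1.140e-01 3.912e-01 2.971e-01 1.108e-01
 1.000e-04] 0.0002790517409164972
[-0.49061046  0.0936334  -0.86633375] [-0.85099974  0.16227632  0.49946555]
-60 1 ok 120 [-0.7   0.72  1.53 -0.    0.89  0.35] [-0.94  1.23  2.05  1.6   2.1  -1.73] [ 0.542 -0.119  0.247]
-60 -1 ok 120 [-0.7   0.72  1.53 -0.    0.89  0.35] [-0.12  1.27  1.06 -1.36  2.58  0.6 ] [ 0.554 -0.111  0.247]
-40 1 ok 120 [-0.7   0.72  1.53 -0.    0.89 -0.  ] [-0.92  1.17  1.84  1.42  2.12 -1.42] [ 0.543 -0.12   0.247]
-40 -1 ok 120 [-0.7   0.72  1.53 -0.    0.89 -0.  ] [-0.03  1.23  1.23 -1.43  2.38  0.76] [ 0.553 -0.11   0.247]
-20 1 ok 120 [-0.7   0.72  1.53 -0.    0.89 -0.35] [-0.86  1.17  1.61  1.29  2.24 -1.17] [ 0.546 -0.122  0.247]
-20 -1 fail at 120 [-0.7   0.72  1.53 -0.    0.89 -0.35] [ 0.05  1.16  1.4  -1.43  2.19  0.97] [ 0.55  -0.108  0.247]
0 1 ok 120 [-0.7   0.72  1.53 -0.    0.89 -0.7 ] [-0.77  1.19  1.39  1.19  2.41 -0.97] [ 0.548 -0.122  0.247]
0 -1 fail at 90 [-0.7   0.72  1.53 -0.    0.89 -0.7 ] [ 0.08  0.89  1.67 -1.43  1.61  1.  ] [ 0.548 -0.145  0.241]
20 1 ok 120 [-0.7   0.72  1.53 -0.    0.89 -1.05] [-0.67  1.23  1.19  1.11  2.61 -0.83] [ 0.55  -0.122  0.247]
20 -1 fail at 60 [-0.7   0.72  1.53 -0.    0.89 -1.05] [-0.08  0.61  1.85 -1.43  0.92  0.7 ] [ 0.568 -0.17   0.217]
```

```bash
python3 - <<'E'
from plan import *
p,Rm=cur()
G=.6
p,Rm=plan(p,Rm,[((.5616,.371,.28),down(79.8),6,G),((.548,-.315,.28),down(-20),18,G),((.548,-.315,.28),down(-20),2,G)])
E
```

```text
[ 6.3, 0, -10.9, 0, -0.83, 0, 0.6, 5.3, 0, -11.4, 0, -0.83, 0, 0.6, 4.3, 0, -11.9, 0, -0.83, 0, 0.6, 3.3, 0, -12.2, 0, -0.83, 0.01, 0.6, 2.2, -0.1, -12.4, 0, -0.83, 0, 0.6 ]
[ 1.1, 0, -12.6, 0, -0.84, 0.01, 0.6, -6, -37.6, 0, 0, 0, 0.92, 0.6, -9.6, -36.9, 0, 0, 0, 0.92, 0.6, -13.1, -35.8, 0, 0, 0, 0.92, 0.6, -16.5, -34.4, 0, 0, 0, 0.92, 0.6 ]
[ -19.7, -32.6, 0, 0, 0, 0.93, 0.6, -22.8, -30.5, 0, 0, 0, 0.92, 0.6, -25.6, -28.2, 0, 0, 0, 0.93, 0.6, -28.3, -25.6, 0, 0, 0, 0.92, 0.6, -30.6, -22.8, 0, 0, 0, 0.93, 0.6 ]
[ -32.7, -19.7, 0, 0, 0, 0.92, 0.6, -34.4, -16.4, 0, 0, 0, 0.93, 0.6, -35.8, -13, 0, 0, 0, 0.92, 0.6, -36.9, -9.5, 0, 0, 0, 0.93, 0.6, -37.7, -5.9, 0, 0, 0, 0.92, 0.6 ]
[ -38.1, -2.2, 0, 0, 0, 0.93, 0.6, -38.1, 1.5, 0, 0, 0, 0.92, 0.6, -37.7, 5.1, 0, 0, 0, 0.93, 0.6, -37.1, 8.8, 0, 0, 0, 0.92, 0.6, 0, 0, 0, 0, 0, 0, 0.6 ]
[ 0, 0, 0, 0, 0, 0, 0.6 ]
```

>>> arm_command(moves=[6.3,0,-10.9,0,-0.83,0,0.6,5.3,0,-11.4,0,-0.83,0,0.6,4.3,0,-11.9,0,-0.83,0,0.6,3.3,0,-12.2,0,-0.83,0.01,0.6,2.2,-0.1,-12.4,0,-0.83,0,0.6])

```text
time: 14.18
tool_pos: [0.5613, 0.3709, 0.2686]
orientation: [-0.271, -3.045, -0.013]
force: [-0.5, -0.6, -4.2]
width: 0.742
grasp_force: 78.2
```

>>> arm_command(moves=[1.1,0,-12.6,0,-0.84,0.01,0.6,-6,-37.6,0,0,0,0.92,0.6,-9.6,-36.9,0,0,0,0.92,0.6,-13.1,-35.8,0,0,0,0.92,0.6,-16.5,-34.4,0,0,0,0.92,0.6])

```text
time: 14.6
tool_pos: [0.5569, 0.2177, 0.2804]
orientation: [-0.878, -3.015, 0.0]
force: [-0.2, -0.1, -3.6]
width: 0.742
grasp_force: 78.8
```

>>> arm_command(moves=[-19.7,-32.6,0,0,0,0.93,0.6,-22.8,-30.5,0,0,0,0.92,0.6,-25.6,-28.2,0,0,0,0.93,0.6,-28.3,-25.6,0,0,0,0.92,0.6,-30.6,-22.8,0,0,0,0.93,0.6])

```text
time: 15.02
tool_pos: [0.5536, 0.0267, 0.2804]
orientation: [-1.578, -2.715, 0.0]
force: [0.9, -0.1, -3.7]
width: 0.738
grasp_force: 78.8
```

>>> arm_command(moves=[-32.7,-19.7,0,0,0,0.92,0.6,-34.4,-16.4,0,0,0,0.93,0.6,-35.8,-13,0,0,0,0.92,0.6,-36.9,-9.5,0,0,0,0.93,0.6,-37.7,-5.9,0,0,0,0.92,0.6])

```text
time: 15.43
tool_pos: [0.55, -0.1637, 0.2804]
orientation: [-2.183, -2.257, 0.0]
force: [1.1, 0.8, -4.2]
width: 0.742
grasp_force: 78.8
```

>>> arm_command(moves=[-38.1,-2.2,0,0,0,0.93,0.6,-38.1,1.5,0,0,0,0.92,0.6,-37.7,5.1,0,0,0,0.93,0.6,-37.1,8.8,0,0,0,0.92,0.6,0,0,0,0,0,0,0.6])

```text
time: 15.85
tool_pos: [0.5475, -0.3232, 0.2803]
orientation: [2.576, 1.787, -0.005]
force: [-0.5, -1.1, -2.6]
width: 0.741
grasp_force: 78.8
```

>>> arm_command(moves=[0,0,0,0,0,0,0.6])

```text
time: 15.93
tool_pos: [0.5471, -0.317, 0.2798]
orientation: [-2.576, -1.797, 0.001]
force: [0.2, -0.2, -5.0]
width: 0.744
grasp_force: 78.8
```

```bash
python3 - <<'E'
from plan import *
a=manip.grab_frame("top")[90:250,290:530]; b=manip.grab_frame("side")[60:220,260:500]
cv2.imwrite("pics/c3.png",np.vstack([cv2.resize(a,(450,300)),cv2.resize(b,(450,300))])[:,:,::-1])
for k in("board_free","pot"):
  for c in("side","top"):
    for d in manip.place_of(c,k)[:2]: print(c,k,d["score"],onz(c,d["position"],.012 if k!="pot" else .018).round(3))
s=manip.get_state();print(s["time"],s["width"],s["grasp_force"],s["force"])
p,Rm=cur();print(p)
p,Rm=plan(p,Rm,[((.548,-.315,.13),down(-20),5,.6),((.548,-.315,.0875),down(-20),4,.6),((.548,-.315,.085),down(-20),1,.6)])
E
```

```text
side board_free 0.55 [0.801 0.233 0.012]
top board_free 0.65 [ 0.546 -0.319  0.012]
side pot 0.97 [ 0.548 -0.123  0.018]
top pot 0.67 [ 0.543 -0.12   0.018]
16.2333 0.7397866221624129 78.81740996148437 [ 0.10276301  0.11294444 -3.83956283]
[ 0.54803939 -0.31348304  0.27992356]
[ -0.3, 0.1, 30, 0, 0, 0, 0.6, -0.3, 0.1, 30, 0, 0, 0, 0.6, -0.3, 0.2, 30, 0, 0, 0.01, 0.6, -0.3, 0.1, 30, -0.01, 0, 0, 0.6, -0.2, 0.2, 29.9, 0, 0, 0.01, 0.6 ]
[ 0, 0, 10.6, 0, 0, 0, 0.6, 0, 0, 10.6, 0, 0, 0, 0.6, 0, 0, 10.7, 0, 0, 0, 0.6, 0, 0, 10.6, 0, 0, 0, 0.6, 0, 0, 2.5, 0, 0, 0, 0.6 ]
```

View pics/c3.png

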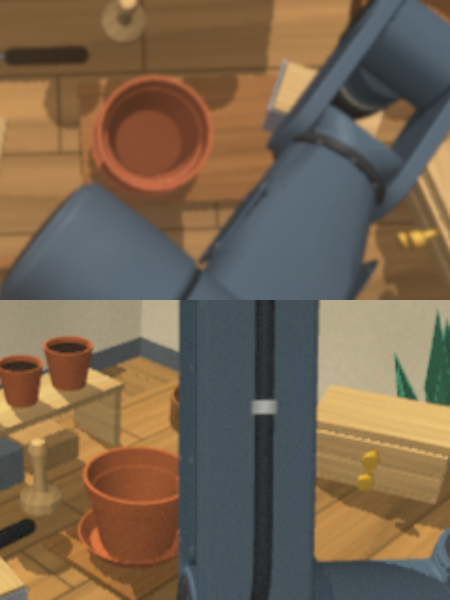

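The picture shows the pot clear at crop (140,155), the tin in hand over the free end, and empty bench around it. Next I'll lower the tin, release it, rise to bar height and close on the bar.

>>> arm_command(moves=[0,0,30,0,0,0,0.6,0,0,30,0,0,0,0.6,0,0,30,0,0,0,0.6,0,0,30,0,0,0,0.6,0,0,30,0,0,0,0.6])

```text
time: 16.65
tool_pos: [0.5483, -0.3142, 0.129]
orientation: [2.572, 1.804, -0.001]
force: [0.1, -0.5, -4.4]
width: 0.741
grasp_force: 79.0
```

>>> arm_command(moves=[0,0,16,0,0,0,0.6,0,0,12,0,0,0,0.6,0,0,8,0,0,0,0.6,0,0,6,0,0,0,0.6,0,0,2.5,0,0,0,0.6])

```text
time: 17.07
tool_pos: [0.5483, -0.315, 0.0863]
orientation: [-2.573, -1.802, 0.001]
force: [-3.1, 4.4, 10.7]
width: 0.742
grasp_force: 80.3
```

>>> arm_command(moves=[0,0,0.5,0,0,0,0.6,0,0,0,0,0,0,0.6,0,0,0,0,0,0,0.6])

```text
time: 17.32
tool_pos: [0.5485, -0.3153, 0.0863]
orientation: [2.573, 1.801, 0.0]
force: [-0.8, 2.9, 3.7]
width: 0.742
grasp_force: 79.6
```

>>> arm_command(moves=[0,0,0,0,0,0,0.3,0,0,0,0,0,0,0,0,0,0,0,0,0,0,0,0,0,0,0,0,0,0,0,0,0,0,0,0])

```text
time: 17.73
tool_pos: [0.5479, -0.3158, 0.0847]
orientation: [2.574, 1.801, -0.001]
force: [-0.1, -0.5, 0.3]
width: 0.999
grasp_force: 0.0
```

>>> arm_command(moves=[0,0,-15,0,0,0,0,0,0,-20,0,0,0,0,0,0,-15,0,0,0,0,0,0,0,0,0,0,0,0,0,0,0,0,0,0])

```text
time: 18.15
tool_pos: [0.5482, -0.3158, 0.1353]
orientation: [2.572, 1.8, -0.001]
force: [-0.4, 0.1, 0.1]
width: 1.0
grasp_force: 0.0
```

```bash
python3 - <<'E'
from plan import *
s=manip.get_state();print(s["time"],s["tool_pos"],s["width"],s["force"])
b=manip.grab_frame("side")
for k in("lid_b_grip","tin_b_mid"):
  for c in("top","side"):
    for d in manip.place_of(c,k)[:4]: print(c,k,d["score"],np.round(d["position"]),onz(c,d["position"],.14).round(3))
E
```

```text
18.15 [ 0.54823234 -0.31582877  0.13529399] 0.9995813245394484 [-0.38681809  0.13125447  0.10698473]
top lid_b_grip 0.82 [296. 231.] [0.187 0.268 0.14 ]
top lid_b_grip 0.68 [144. 468.] [ 0.578 -0.383  0.14 ]
top lid_b_grip 0.26 [113. 230.] [0.685 0.265 0.14 ]
side lid_b_grip 0.96 [366. 315.] [0.111 0.348 0.14 ]
```

>>> arm_command(moves=[0,0,0,0,0,0,0.4,0,0,0,0,0,0,0.7,0,0,0,0,0,0,0.9,0,0,0,0,0,0,0.9,0,0,0,0,0,0,0.9], force=30)

```text
time: 18.82
tool_pos: [0.5478, -0.3153, 0.1346]
orientation: [-2.573, -1.801, 0.001]
force: [-0.1, -0.5, 0.0]
width: 0.303
grasp_force: 0.0
```

>>> arm_command(moves=[0,0,0,0,0,0,0.9,0,0,-6,0,0,0,0.9,0,0,-8,0,0,0,0.9,0,0,-10,0,0,0,0.9,0,0,-20,0,0,0,0.9])

```text
time: 19.23
tool_pos: [0.5468, -0.3144, 0.178]
orientation: [-2.57, -1.799, 0.003]
force: [0.2, -0.6, -1.2]
width: 0.176
grasp_force: 31.0
```

```bash
python3 - <<'E'
from plan import *
s=manip.get_state();print(s["time"],s["tool_pos"],s["width"],s["grasp_force"],s["force"])
p,Rm=cur()
L=(.36,-.42)
p,Rm=plan((.548,-.3155,.1795),Rm,[((.548,-.3155,.20),down(-20),1,.9),((*L,.20),down(-20),6,.9),((*L,.07),down(-20),4,.9),((*L,.0255),down(-20),3,.9),((*L,.0255),down(-20),1,.9)])
E
```

```text
19.2333 [ 0.54678637 -0.3144386   0.17804058] 0.17643034235947078 31.047561764717102 [ 0.19321073 -0.55315914 -1.1684823 ]
[ 0, -0.1, -20.5, -0.04, -0.01, 0, 0.9, -27.1, -23.5, 0, 0, 0, 0, 0.9, -27.1, -23.5, 0, 0, 0, 0, 0.9, -27.1, -23.5, 0, 0, 0, 0, 0.9, -27.1, -23.5, 0, 0, 0, 0, 0.9 ]
[ -27.1, -23.4, 0, 0, 0, 0, 0.9, -27, -23.5, 0.1, 0, 0, 0, 0.9, 0, 0, 32.5, 0, 0, 0, 0.9, 0, 0, 32.5, 0, 0, 0, 0.9, 0, 0, 32.5, 0, 0, 0, 0.9 ]
[ 0, 0.1, 32.5, 0, 0, 0, 0.9, 0, 0, 14.8, 0, 0, 0, 0.9, 0, 0, 14.8, 0, 0, 0, 0.9, 0, 0, 14.9, 0, 0, 0, 0.9, 0, 0, 0, 0, 0, 0, 0.9 ]
```

>>> arm_command(moves=[0,0,-20.5,0,0,0,0.9,-27.1,-23.5,0,0,0,0,0.9,-27.1,-23.5,0,0,0,0,0.9,-27.1,-23.5,0,0,0,0,0.9,-27.1,-23.5,0,0,0,0,0.9])

```text
time: 19.65
tool_pos: [0.4216, -0.3856, 0.2008]
orientation: [2.571, 1.802, -0.002]
force: [0.0, -0.9, -0.4]
width: 0.179
grasp_force: 31.1
```

>>> arm_command(moves=[-27.1,-23.4,0,0,0,0,0.9,-27,-23.5,0,0,0,0,0.9,0,0,32.5,0,0,0,0.9,0,0,32.5,0,0,0,0.9,0,0,32.5,0,0,0,0.9])

```text
time: 20.07
tool_pos: [0.3595, -0.4217, 0.103]
orientation: [2.572, 1.796, -0.002]
force: [-0.3, -0.7, -0.3]
width: 0.172
grasp_force: 31.1
```

```bash
python3 - <<'E'
from plan import *
s=manip.get_state();print(s["time"],s["tool_pos"],s["width"],s["grasp_force"],s["force"])
a=manip.grab_frame("top")[90:310,290:580]; b=manip.grab_frame("side")[60:320,230:610]
cv2.imwrite("pics/c4.png",np.vstack([cv2.resize(a,(396,300)),cv2.resize(b,(396,290))])[:,:,::-1])
E
```

```text
20.0667 [ 0.35954301 -0.42174517  0.10299044] 0.17197950957729446 31.08587086200714 [-0.3294919  -0.65137537 -0.27172509]
```

View pics/c4.png

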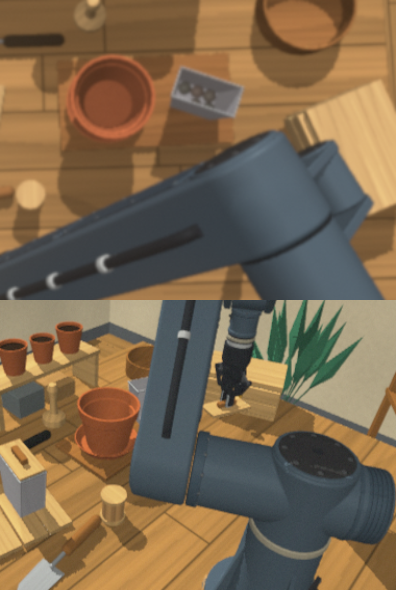

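The top crop shows the open tin at (205,92) with about five pebbles, standing on the free end, and the lid in the gripper. Next I'll lay the lid down.

>>> arm_command(moves=[0,0,30,0,0,0,0.9,0,0,25,0,0,0,0.9,0,0,16,0,0,0,0.9,0,0,8,0,0,0,0.9,0,0,2,0,0,0,0.9])

```text
time: 20.58
tool_pos: [0.3602, -0.4202, 0.0214]
orientation: [2.573, 1.802, -0.002]
force: [-0.6, -0.4, -0.4]
width: 0.172
grasp_force: 31.1
```

>>> arm_command(moves=[0,0,2,0,0,0,0.9,0,0,0,0,0,0,0.9,0,0,0,0,0,0,0.9])

```text
time: 20.83
tool_pos: [0.3602, -0.4206, 0.0203]
orientation: [2.572, 1.801, -0.002]
force: [-0.2, -0.5, -1.0]
width: 0.176
grasp_force: 31.1
```

>>> arm_command(moves=[0,0,2,0,0,0,0.9,0,0,0,0,0,0,0.9,0,0,0,0,0,0,0.9])

```text
time: 21.08
tool_pos: [0.3597, -0.4199, 0.0173]
orientation: [2.574, 1.802, -0.002]
force: [-0.7, 0.1, 0.0]
width: 0.175
grasp_force: 31.1
```

>>> arm_command(moves=[0,0,1.5,0,0,0,0.9,0,0,0,0,0,0,0.9,0,0,0,0,0,0,0.9])

```text
time: 21.33
tool_pos: [0.3598, -0.42, 0.0158]
orientation: [2.574, 1.801, -0.002]
force: [-0.4, -0.3, 3.2]
width: 0.173
grasp_force: 31.5
```

>>> arm_command(moves=[0,0,0,0,0,0,0.6,0,0,0,0,0,0,0.3,0,0,0,0,0,0,0,0,0,0,0,0,0,0,0,0,0,0,0,0,0])

```text
time: 21.75
tool_pos: [0.3596, -0.4196, 0.0152]
orientation: [-2.573, -1.801, 0.001]
force: [-0.1, 1.2, 0.1]
width: 0.875
grasp_force: 0.0
```

>>> arm_command(moves=[0,0,-20,0,0,0,0,0,0,-40,0,0,0,0,0,0,-41,0,0,0,0,0,0,-41,0,0,0,0,0,0,-41,0,0,0,0])

```text
time: 22.17
tool_pos: [0.3595, -0.4191, 0.2]
orientation: [-2.572, -1.801, 0.001]
force: [0.1, -0.3, 0.2]
width: 0.999
grasp_force: 0.0
```

>>> arm_command(moves=[27,23.5,0,0,0,0,0,27,23.5,0,0,0,0,0,27,23.5,0,0,0,0,0,27,23.5,0,0,0,0,0,27,23.5,0,0,0,0,0])

```text
time: 22.58
tool_pos: [0.5175, -0.332, 0.1984]
orientation: [-2.574, -1.801, 0.002]
force: [-0.2, -1.3, -0.4]
width: 1.001
grasp_force: 0.0
```

>>> arm_command(moves=[27.2,23.4,0,0,0,0,0,0,0,0,0,0,0,0,0,0,0,0,0,0,0,0,0,0,0,0,0,0])

```text
time: 22.92
tool_pos: [0.5471, -0.3152, 0.1977]
orientation: [-2.572, -1.802, 0.003]
force: [-0.6, -0.2, 0.3]
width: 1.004
grasp_force: 0.0
```

```bash
python3 - <<'E'
from plan import *
p,Rm=cur(); s=manip.get_state();print(s["time"],p,s["width"],np.degrees(np.arctan2(Rm[1,1],Rm[0,1])))
p,Rm=plan(p,Rm,[((.548,-.3155,.12),down(-20),3,0),((.548,-.3155,.091),down(-20),2,0)])
E
```

```text
22.9167 [ 0.54714917 -0.31516752  0.19769082] 1.0038061054150658 -19.97266031164065
[ 0, 0.4, 25.9, -0.01, 0, 0, 0, 0, 0.3, 25.9, -0.01, 0, 0, 0, 0, 0.3, 25.9, 0, 0, 0, 0, 0, 0, 14.5, 0, 0, 0, 0, 0, 0, 14.5, 0, 0, 0, 0 ]
```

>>> arm_command(moves=[0,0,26,0,0,0,0,0,0,26,0,0,0,0,0,0,26,0,0,0,0,0,0,16,0,0,0,0,0,0,13,0,0,0,0])

```text
time: 23.33
tool_pos: [0.5452, -0.316, 0.0893]
orientation: [-2.573, -1.796, 0.003]
force: [0.7, 0.8, -0.9]
width: 0.999
grasp_force: 0.0
```

>>> arm_command(moves=[0,0,0,0,0,0,0,0,0,0,0,0,0,0.3,0,0,0,0,0,0,0.5,0,0,0,0,0,0,0.6,0,0,0,0,0,0,0.6], force=100)

```text
time: 23.75
tool_pos: [0.5482, -0.3164, 0.0928]
orientation: [2.572, 1.8, -0.001]
force: [-0.3, -0.6, 2.4]
width: 0.735
grasp_force: 109.9
```

>>> arm_command(moves=[0,0,0,0,0,0,0.6,0,0,-15,0,0,0,0.6,0,0,-30,0,0,0,0.6,0,0,-40,0,0,0,0.6,0,0,-40,0,0,0,0.6])

```text
time: 24.17
tool_pos: [0.5467, -0.3144, 0.2159]
orientation: [-2.57, -1.799, 0.003]
force: [1.5, -0.5, -3.3]
width: 0.732
grasp_force: 110.1
```

>>> arm_command(moves=[0,0,-40,0,0,0,0.6,0,0,-25,0,0,0,0.6,0,0,0,0,0,0,0.6,0,0,0,0,0,0,0.6])

```text
time: 24.5
tool_pos: [0.5483, -0.3155, 0.2826]
orientation: [2.571, 1.801, 0.0]
force: [-1.3, 0.2, -3.5]
width: 0.731
grasp_force: 110.3
```

```bash
python3 - <<'E'
from kin import *
p,Rm=cur(); s=manip.get_state();print(s["time"],p,s["width"],s["grasp_force"],s["force"],s["qpos"].round(3))
pot=np.array([.547,-.118])
B=down(-20)
def tcp(t,zl):
    M=B@R.from_rotvec([0,t,0],degrees=True).as_matrix()
    off=-.127+.0915   # rim relative to TCP along tool z (upwards negative)
    lx=(.066 if (M[2,0]<0) else -.066)
    return np.r_[pot,zl]-M@[lx,0,off],M
w=[]
# 1) carry with tilt to 40, lip near pot centre ; 2) tilt on
ts=[(10,.30,2),(40,.25,6),(70,.205,5),(85,.19,6),(100,.185,6),(108,.185,3)]
q=s["qpos"]
for t,zl,n in ts:
    x,M=tcp(t,zl); q,e=ik(x,M,q); wc=fk(q,P)[0]-M[:,2]*.297
    print(t,x.round(3),q.round(2),round(e,4),"wrist",wc.round(3),"M x,z",M[:,0].round(2),M[:,2].round(2)); w.append((x,M,n,.6))
plan(p,Rm,w)
E
```

```text
24.5 [ 0.54826984 -0.31552349  0.28256859] 0.7310995200096114 110.34136891365051 [-1.26220387  0.20187467 -3.45888079] [-6.980e-01  4.870e-01  1.355e+00 -1.000e-03  1.298e+00 -3.490e-01]
10 [ 0.571 -0.051  0.277] [-0.38  0.4   1.54  0.19  1.21 -0.09] 0.0 wrist [ 0.554 -0.1    0.569] M x,z [0.34 0.93 0.17] [ 0.06  0.16 -0.98]
40 [ 0.572 -0.049  0.265] [-0.62  0.48  1.65  0.69  1.31 -0.56] 0.0 wrist [ 0.507 -0.228  0.493] M x,z [0.26 0.72 0.64] [ 0.22  0.6  -0.77]
70 [ 0.566 -0.065  0.255] [-0.8   0.71  1.69  1.01  1.6  -0.92] 0.0 wrist [ 0.471 -0.328  0.356] M x,z [0.12 0.32 0.94] [ 0.32  0.88 -0.34]
85 [ 0.561 -0.079  0.253] [-0.85  0.85  1.68  1.1   1.78 -1.03] 0.0 wrist [ 0.46  -0.357  0.279] M x,z [0.03 0.08 1.  ] [ 0.34  0.94 -0.09]
100 [ 0.555 -0.096  0.256] [-0.87  0.98  1.66  1.18  1.97 -1.1 ] 0.0 wrist [ 0.455 -0.371  0.205] M x,z [-0.06 -0.16  0.98] [0.34 0.93 0.17]
108 [ 0.552 -0.105  0.259] [-0.87  1.05  1.65  1.23  2.08 -1.13] 0.0 wrist [ 0.455 -0.371  0.167] M x,z [-0.11 -0.29  0.95] [0.33 0.89 0.31]
[ 128.2, -34.4, 2.8, 0.01, 0.84, 0, 0.6, 127.4, -34.3, 14, 0.01, 0.84, 0, 0.6, 0, 0, 1.9, 0, 0.83, 0, 0.6, -0.1, 0, 1.9, 0, 0.83, 0, 0.6, -0.3, 0, 1.9, 0, 0.83, 0, 0.6 ]
[ -0.5, 0, 1.9, 0, 0.84, 0, 0.6, -0.6, 0, 1.8, 0, 0.83, 0, 0.6, -0.8, 0, 1.8, 0, 0.84, 0, 0.6, -4, 0, -0.7, 0, 1, 0, 0.6, -3.9, 0, -1.1, 0, 1, 0, 0.6 ]
[ -3.8, 0, -1.4, 0, 1, 0, 0.6, -3.6, 0, -1.9, 0, 1, 0, 0.6, -3.4, 0, -2.2, 0, 1, 0, 0.6, -1.2, 0, -2.2, 0, 0.42, 0, 0.6, -1.1, 0, -2.2, 0, 0.42, 0, 0.6 ]
[ -1, 0, -2.3, 0, 0.41, 0, 0.6, -0.9, 0, -2.3, 0, 0.42, 0, 0.6, -0.8, 0, -2.4, 0, 0.41, 0, 0.6, -0.6, 0, -2.4, 0, 0.42, 0, 0.6, 0.3, 0, -3, 0, 0.42, 0, 0.6 ]
[ 0.5, 0, -3, 0, 0.42, 0, 0.6, 0.6, 0, -2.9, 0, 0.41, 0, 0.6, 0.7, 0, -2.9, 0, 0.42, 0, 0.6, 0.8, 0, -2.9, 0, 0.41, 0, 0.6, 0.9, -0.1, -2.8, 0, 0.42, 0, 0.6 ]
[ 1.4, 0, -3.2, 0, 0.44, 0, 0.6, 1.6, 0, -3.1, 0, 0.45, 0, 0.6, 1.8, 0, -3, 0, 0.44, 0, 0.6 ]
```

```bash
python3 - <<'E'
from kin import *
p,Rm=cur()
pot=np.array([.553,-.099]);B=down(-20);w=[];q=manip.get_state()["qpos"]
for t,zl,n in [(10,.30,8),(40,.25,6),(76,.195,7),(84,.19,5),(98,.185,9),(108,.185,5)]:
    M=B@R.from_rotvec([0,t,0],degrees=True).as_matrix(); x=np.r_[pot,zl]-M@[-.066,0,-.0355]
    w.append((x,M,n,.6))
    q,e=ik(x,M,q);print(x.round(3),round(e,4))
plan(p,Rm,w)
E
```

```text
[ 0.577 -0.032  0.277] 0.0
[ 0.578 -0.03   0.265] 0.0
[ 0.57  -0.052  0.25 ] 0.0
[ 0.567 -0.059  0.252] 0.0
[ 0.562 -0.075  0.255] 0.0
[ 0.558 -0.086  0.259] 0.0
[ 34.5, -8.7, 0.7, 0, 0.21, 0, 0.6, 34.5, -8.7, 1.4, 0, 0.21, 0, 0.6, 34.5, -8.7, 2.2, 0, 0.21, 0, 0.6, 34.4, -8.7, 3, 0, 0.21, 0, 0.6, 34.3, -8.7, 3.7, 0.01, 0.21, 0, 0.6 ]
[ 34.3, -8.7, 4.5, 0, 0.21, 0, 0.6, 34.1, -8.7, 5.3, 0.01, 0.21, 0, 0.6, 34.1, -8.7, 6, 0, 0.21, 0, 0.6, 0, 0, 1.9, 0, 0.83, 0, 0.6, -0.1, 0, 1.9, 0, 0.83, 0, 0.6 ]
[ -0.3, 0, 1.9, 0, 0.83, 0, 0.6, -0.5, 0, 1.9, 0, 0.84, 0, 0.6, -0.6, 0, 1.8, 0, 0.83, 0, 0.6, -0.8, 0, 1.7, 0, 0.84, 0, 0.6, -3.9, 0, -0.5, 0, 0.86, 0, 0.6 ]
[ -3.8, 0, -0.8, 0, 0.86, 0, 0.6, -3.7, 0, -1.2, 0, 0.86, 0, 0.6, -3.6, 0, -1.5, 0, 0.85, 0, 0.6, -3.4, 0, -1.8, 0, 0.86, 0, 0.6, -3.3, 0, -2.1, 0, 0.85, 0, 0.6 ]
[ -3, 0, -2.4, 0, 0.86, 0, 0.6, -0.1, 0, -1.7, 0, 0.27, 0, 0.6, -0.1, 0, -1.7, 0, 0.27, 0, 0.6, 0, 0, -1.7, 0, 0.26, 0, 0.6, 0, 0, -1.6, 0, 0.27, 0, 0.6 ]
[ 0.1, 0, -1.7, 0, 0.26, 0, 0.6, 0.2, 0, -1.8, 0, 0.26, 0, 0.6, 0.2, 0, -1.8, 0, 0.26, 0, 0.6, 0.3, 0, -1.8, 0, 0.26, 0, 0.6, 0.3, 0, -1.8, 0, 0.26, 0, 0.6 ]
[ 0.4, 0, -1.8, 0, 0.26, 0, 0.6, 0.4, 0, -1.8, 0, 0.26, 0, 0.6, 0.5, 0, -1.8, 0, 0.26, 0, 0.6, 0.5, 0, -1.8, 0, 0.26, 0, 0.6, 0.6, 0, -1.8, 0, 0.26, 0, 0.6 ]
[ 1, 0, -2.4, 0, 0.33, 0, 0.6, 1.1, 0, -2.4, 0, 0.33, 0, 0.6, 1.2, 0, -2.3, 0, 0.33, 0, 0.6, 1.3, 0, -2.3, 0, 0.34, 0, 0.6, 1.4, 0, -2.2, 0, 0.33, 0, 0.6 ]
```

>>> arm_command(moves=[34.5,-8.7,0.7,0,0.21,0,0.6,34.5,-8.7,1.4,0,0.21,0,0.6,34.5,-8.7,2.2,0,0.21,0,0.6,34.4,-8.7,3,0,0.21,0,0.6,34.3,-8.7,3.7,0.01,0.21,0,0.6])

```text
time: 24.92
tool_pos: [0.5641, -0.136, 0.2743]
orientation: [-2.514, -1.758, -0.132]
force: [1.2, -0.1, -3.6]
width: 0.731
grasp_force: 110.3
```

>>> arm_command(moves=[34.3,-8.7,4.5,0,0.21,0,0.6,34.1,-8.7,5.3,0.01,0.21,0,0.6,34.1,-8.7,6,0,0.21,0,0.6,0,0,1.9,0,0.83,0,0.6,-0.1,0,1.9,0,0.83,0,0.6])

```text
time: 25.33
tool_pos: [0.5756, -0.0262, 0.2694]
orientation: [-2.373, -1.672, -0.417]
force: [-0.7, -1.3, -3.0]
width: 0.735
grasp_force: 110.4
```

>>> arm_command(moves=[-0.3,0,1.9,0,0.83,0,0.6,-0.5,0,1.9,0,0.84,0,0.6,-0.6,0,1.8,0,0.83,0,0.6,-0.8,0,1.7,0,0.84,0,0.6,-3.9,0,-0.5,0,0.86,0,0.6])

```text
time: 25.75
tool_pos: [0.5751, -0.0324, 0.2598]
orientation: [-2.088, -1.457, -0.867]
force: [0.0, 0.9, -3.9]
width: 0.735
grasp_force: 110.4
```

>>> arm_command(moves=[-3.8,0,-0.8,0,0.86,0,0.6,-3.7,0,-1.2,0,0.86,0,0.6,-3.6,0,-1.5,0,0.85,0,0.6,-3.4,0,-1.8,0,0.86,0,0.6,-3.3,0,-2.1,0,0.85,0,0.6])

```text
time: 26.17
tool_pos: [0.57, -0.0487, 0.2489]
orientation: [-1.744, -1.212, -1.237]
force: [-0.5, 0.2, -3.4]
width: 0.732
grasp_force: 110.5
```

```bash
python3 - <<'E'
from plan import *
p,Rm=cur(); s=manip.get_state();print(s["time"],p,s["width"],s["force"],s["qpos"].round(3),Rm[:,2].round(3))
M=down(-20)@R.from_rotvec([0,71,0],degrees=True).as_matrix();print(M[:,2].round(3))
a=manip.grab_frame("top")[60:280,260:550]; b=manip.grab_frame("side")[60:260,230:520]
cv2.imwrite("pics/c5.png",np.vstack([cv2.resize(a,(396,300)),cv2.resize(b,(420,290))[:,:396]])[:,:,::-1])
E
```

```text
26.1667 [ 0.57000928 -0.04874018  0.24885513] 0.7323022497379647 [-0.54487243  0.17282876 -3.41496299] [-0.779  0.719  1.71   1.034  1.582 -0.927] [ 0.323  0.889 -0.325]
[ 0.323  0.888 -0.326]
```

View pics/c5.png

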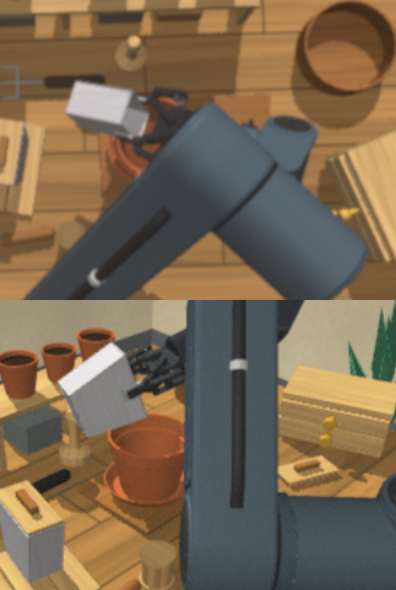

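The tin is tilted about 71° with its mouth over the pot, at top crop (150,130). The lid lies on the bench at side crop (308,470). I'll carry on pouring slowly.

>>> arm_command(moves=[-3,0,-2.4,0,0.86,0,0.6,-0.1,0,-1.7,0,0.27,0,0.6,-0.1,0,-1.7,0,0.27,0,0.6,0,0,-1.7,0,0.26,0,0.6,0,0,-1.6,0,0.27,0,0.6])

```text
time: 26.68
tool_pos: [0.5676, -0.0574, 0.2511]
orientation: [-1.574, -1.101, -1.378]
force: [-0.6, -0.4, -2.6]
width: 0.733
grasp_force: 110.7
```

>>> arm_command(moves=[0.1,0,-1.7,0,0.26,0,0.6,0.2,0,-1.8,0,0.26,0,0.6,0.2,0,-1.8,0,0.26,0,0.6,0.3,0,-1.8,0,0.26,0,0.6,0.3,0,-1.8,0,0.26,0,0.6])

```text
time: 27.1
tool_pos: [0.5646, -0.0662, 0.2526]
orientation: [-1.456, -1.017, -1.464]
force: [0.8, -0.3, -2.9]
width: 0.733
grasp_force: 110.7
```

>>> arm_command(moves=[0.4,0,-1.8,0,0.26,0,0.6,0.4,0,-1.8,0,0.26,0,0.6,0.5,0,-1.8,0,0.26,0,0.6,0.5,0,-1.8,0,0.26,0,0.6,0.6,0,-1.8,0,0.26,0,0.6])

```text
time: 27.52
tool_pos: [0.5614, -0.0748, 0.2545]
orientation: [-1.336, -0.932, -1.541]
force: [0.0, -0.2, -2.9]
width: 0.733
grasp_force: 110.9
```

>>> arm_command(moves=[1,0,-2.4,0,0.33,0,0.6,1.1,0,-2.4,0,0.33,0,0.6,1.2,0,-2.3,0,0.33,0,0.6,1.3,0,-2.3,0,0.34,0,0.6,1.4,0,-2.2,0,0.33,0,0.6])

```text
time: 27.93
tool_pos: [0.5571, -0.0869, 0.2583]
orientation: [-1.18, -0.823, -1.63]
force: [-1.3, 0.6, -1.3]
width: 0.734
grasp_force: 110.9
```

>>> arm_command(moves=[0,0,0,0,0,0,0.6,0,0,0,0,0,0,0.6,0,0,0,0,0,0,0.6,0,0,0,0,0,0,0.6,0,0,0,0,0,0,0.6])

```text
time: 28.35
tool_pos: [0.5571, -0.0864, 0.2583]
orientation: [-1.184, -0.826, -1.627]
force: [-0.1, -0.6, -2.0]
width: 0.73
grasp_force: 110.9
```

```bash
python3 st.py; python3 - <<'E'
from h import *
a=manip.grab_frame("top")[60:280,260:550]; b=manip.grab_frame("side")[60:260,230:520]
cv2.imwrite("pics/c6.png",np.vstack([cv2.resize(a,(396,300)),cv2.resize(b,(420,290))[:,:396]])[:,:,::-1])
E
```

```text
28.55 [ 0.5571 -0.0864  0.2581] [-0.845  1.044  1.666  1.247  2.06  -1.138] 0.7346742941630092 110.92408061027527
F [-0.54 -0.08 -1.15] [0.51 0.42 0.5 ] M tool axes [-0.0067 -0.8072 -0.0199] world [-0.7643  0.2602 -0.0104] [0.0184 0.0374 0.0087]
z [0.326 0.893 0.309] x [-0.104 -0.292  0.951]
```

View pics/c6.png

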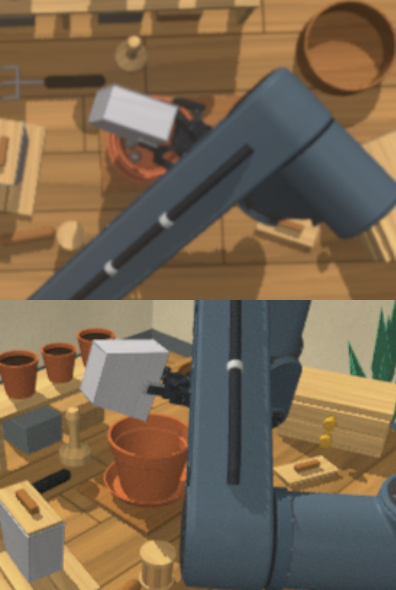

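The pot is under the tin and the load reads near the empty-tin weight. Next I'll turn the tin upright and return it to the board.

```bash
python3 - <<'E'
from plan import *
p,Rm=cur()
B=down(-20);T=lambda t:B@R.from_rotvec([0,t,0],degrees=True).as_matrix()
p,Rm=plan(p,Rm,[((.57,-.052,.26),T(76),5,.6),((.578,-.03,.27),T(35),7,.6),((.577,-.05,.285),T(5),5,.6),((.548,-.316,.285),B,8,.6),((.548,-.316,.285),B,2,.6),((.548,-.316,.13),B,5,.6),((.548,-.316,.096),B,3,.6),((.548,-.316,.0925),B,2,.6)])
E
```

```text
[ -1.9, 0.1, 7.1, 0, -1.07, -0.01, 0.6, -1.1, 0.1, 7.3, 0, -1.07, 0, 0.6, -0.2, 0, 7.4, 0, -1.07, -0.01, 0.6, 0.6, 0.1, 7.3, 0, -1.06, 0, 0.6, 1.3, 0, 7.2, 0, -1.07, -0.01, 0.6 ]
[ 2.2, 0, 2.9, 0, -0.98, 0, 0.6, 2.5, 0, 2.7, 0, -0.98, 0, 0.6, 2.7, 0, 2.4, 0, -0.97, 0, 0.6, 3, 0, 2.1, 0, -0.98, 0, 0.6, 3.2, 0, 1.8, 0, -0.97, 0, 0.6 ]
[ 3.3, 0, 1.4, 0, -0.98, 0, 0.6, 3.5, 0, 1.1, 0, -0.97, 0, 0.6, -1.4, 1.2, -4.6, 0, -1, 0, 0.6, -1.9, 1.2, -4.5, 0, -1, 0, 0.6, -2.4, 1.2, -4.3, 0, -1, 0, 0.6 ]
[ -2.8, 1.2, -4, 0, -1, 0, 0.6, -3.2, 1.1, -3.6, 0, -1, 0, 0.6, -32.4, 8, -2.8, 0, -0.1, 0, 0.6, -32.4, 8, -2.5, 0, -0.1, 0, 0.6, -32.4, 8, -2.2, 0, -0.11, 0, 0.6 ]
[ -32.4, 8, -1.8, 0, -0.1, 0, 0.6, -32.4, 7.9, -1.4, 0, -0.11, 0, 0.6, -32.5, 8, -1.1, 0, -0.1, 0, 0.6, -32.5, 7.9, -0.7, 0, -0.11, 0, 0.6, -32.4, 8, -0.4, 0, -0.1, 0, 0.6 ]
[ 0, 0, 0, 0, 0, 0, 0.6, 0, 0, 0, 0, 0, 0, 0.6, 0, 0, 31, 0, 0, 0, 0.6, 0, 0, 31, 0, 0, 0, 0.6, 0, 0, 31, 0, 0, 0, 0.6 ]
[ -0.1, 0, 31, 0, 0, 0, 0.6, 0, -0.1, 31, 0, 0, 0, 0.6, 0, 0, 11.3, 0, 0, 0, 0.6, 0, 0, 11.4, 0, 0, 0, 0.6, 0, 0, 11.3, 0, 0, 0, 0.6 ]
[ 0, 0, 1.8, 0, 0, 0, 0.6, 0, 0, 1.7, 0, 0, 0, 0.6 ]
```

>>> arm_command(moves=[-1.9,0.1,7.1,0,-1.07,-0.01,0.6,-1.1,0.1,7.3,0,-1.07,0,0.6,-0.2,0,7.4,0,-1.07,-0.01,0.6,0.6,0.1,7.3,0,-1.06,0,0.6,1.3,0,7.2,0,-1.07,-0.01,0.6])

```text
time: 29.07
tool_pos: [0.5699, -0.0526, 0.2597]
orientation: [-1.675, -1.171, -1.301]
force: [0.3, 0.2, -2.1]
width: 0.729
grasp_force: 110.8
```

>>> arm_command(moves=[2.2,0,2.9,0,-0.98,0,0.6,2.5,0,2.7,0,-0.98,0,0.6,2.7,0,2.4,0,-0.97,0,0.6,3,0,2.1,0,-0.98,0,0.6,3.2,0,1.8,0,-0.97,0,0.6])

```text
time: 29.48
tool_pos: [0.5751, -0.0363, 0.2675]
orientation: [-2.076, -1.453, -0.891]
force: [0.3, 0.3, -1.7]
width: 0.734
grasp_force: 110.7
```

>>> arm_command(moves=[3.3,0,1.4,0,-0.98,0,0.6,3.5,0,1.1,0,-0.97,0,0.6,-1.4,1.2,-4.6,0,-1,0,0.6,-1.9,1.2,-4.5,0,-1,0,0.6,-2.4,1.2,-4.3,0,-1,0,0.6])

```text
time: 29.9
tool_pos: [0.5764, -0.0417, 0.2796]
orientation: [-2.419, -1.693, -0.355]
force: [-0.9, 0.4, -3.3]
width: 0.735
grasp_force: 110.6
```

>>> arm_command(moves=[-2.8,1.2,-4,0,-1,0,0.6,-3.2,1.1,-3.6,0,-1,0,0.6,-32.4,8,-2.8,0,-0.1,0,0.6,-32.4,8,-2.5,0,-0.1,0,0.6,-32.4,8,-2.2,0,-0.11,0,0.6])

```text
time: 30.32
tool_pos: [0.5651, -0.1483, 0.2846]
orientation: [-2.541, -1.787, -0.068]
force: [-0.0, -0.3, -1.7]
width: 0.735
grasp_force: 110.7
```

>>> arm_command(moves=[-32.4,8,-1.8,0,-0.1,0,0.6,-32.4,7.9,-1.4,0,-0.11,0,0.6,-32.5,8,-1.1,0,-0.1,0,0.6,-32.5,7.9,-0.7,0,-0.11,0,0.6,-32.4,8,-0.4,0,-0.1,0,0.6])

```text
time: 30.73
tool_pos: [0.5465, -0.3163, 0.2841]
orientation: [-2.57, -1.799, 0.0]
force: [-0.3, -0.4, -2.0]
width: 0.731
grasp_force: 110.6
```

>>> arm_command(moves=[0,0,0,0,0,0,0.6,0,0,0,0,0,0,0.6])

```text
time: 30.9
tool_pos: [0.5467, -0.3167, 0.2838]
orientation: [-2.573, -1.795, -0.001]
force: [-0.6, 0.8, -1.8]
width: 0.734
grasp_force: 110.7
```

```bash
python3 st.py; python3 - <<'E'
from plan import *
a=manip.grab_frame("top")[90:250,260:500]; b=manip.grab_frame("side")[60:260,230:520]
cv2.imwrite("pics/c7.png",np.vstack([cv2.resize(a,(420,280)),cv2.resize(b,(420,290))])[:,:,::-1])
p,Rm=cur();B=down(-20)
plan(p,Rm,[((.548,-.316,.13),B,5,.6),((.548,-.316,.096),B,3,.6),((.548,-.316,.0925),B,2,.6)])
E
```

```text
31.1 [ 0.5477 -0.3142  0.2845] [-6.980e-01  4.850e-01  1.351e+00  1.000e-03  1.307e+00 -3.500e-01] 0.7330766234765731 110.65828800201416
F [-0.29  0.31 -1.89] [0.42 0.27 0.27] M tool axes [-0.0094  0.0079 -0.0113] world [ 0.0042 -0.0116  0.0112] [0.0304 0.0246 0.0343]
z [-0.001  0.002 -1.   ] x [0.341 0.94  0.002]
[ -0.3, 0.1, 31, 0, 0, 0, 0.6, -0.3, 0.1, 31, 0, 0, 0, 0.6, -0.4, 0.1, 30.9, 0, 0, 0, 0.6, -0.3, 0.1, 31, 0, -0.01, 0.01, 0.6, -0.3, 0.1, 30.9, -0.01, 0, 0, 0.6 ]
[ 0, 0, 11.3, 0, 0, 0, 0.6, 0, 0, 11.4, 0, 0, 0, 0.6, 0, 0, 11.3, 0, 0, 0, 0.6, 0, 0, 1.8, 0, 0, 0, 0.6, 0, 0, 1.7, 0, 0, 0, 0.6 ]
```

View pics/c7.png

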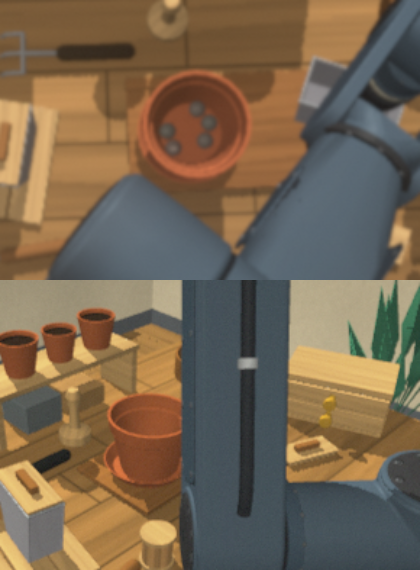

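Five pebbles lie in the pot around crop (190,125), and the tin weighs 1.9 N, so it is empty. Next I'll stand it down.

>>> arm_command(moves=[0,0,31,0,0,0,0.6,0,0,31,0,0,0,0.6,0,0,31,0,0,0,0.6,0,0,31,0,0,0,0.6,0,0,31,0,0,0,0.6])

```text
time: 31.62
tool_pos: [0.5485, -0.3149, 0.129]
orientation: [2.572, 1.803, 0.001]
force: [1.0, 0.4, -2.8]
width: 0.733
grasp_force: 110.7
```

>>> arm_command(moves=[0,0,14,0,0,0,0.6,0,0,11,0,0,0,0.6,0,0,7,0,0,0,0.6,0,0,3.5,0,0,0,0.6,0,0,1.5,0,0,0,0.6])

```text
time: 32.03
tool_pos: [0.5487, -0.316, 0.0932]
orientation: [2.572, 1.802, 0.001]
force: [0.8, -0.3, -1.3]
width: 0.733
grasp_force: 110.7
```

>>> arm_command(moves=[0,0,0,0,0,0,0.6,0,0,0,0,0,0,0.6,0,0,0,0,0,0,0.6])

```text
time: 32.28
tool_pos: [0.5487, -0.3164, 0.094]
orientation: [2.572, 1.801, 0.002]
force: [0.7, -0.6, -2.2]
width: 0.735
grasp_force: 110.7
```

>>> arm_command(moves=[0,0,1,0,0,0,0.6,0,0,0,0,0,0,0.6,0,0,0,0,0,0,0.6])

```text
time: 32.53
tool_pos: [0.5486, -0.3163, 0.0928]
orientation: [2.572, 1.801, 0.002]
force: [0.1, 0.8, 3.0]
width: 0.736
grasp_force: 110.8
```

>>> arm_command(moves=[0,0,0.7,0,0,0,0.6,0,0,0,0,0,0,0.6,0,0,0,0,0,0,0.6])

```text
time: 32.78
tool_pos: [0.5486, -0.3163, 0.0928]
orientation: [2.572, 1.801, 0.002]
force: [-1.4, 1.1, 7.1]
width: 0.732
grasp_force: 111.8
```

Standing. Now I'll release and retreat upward.

>>> arm_command(moves=[0,0,-0.7,0,0,0,0.6,0,0,0,0,0,0,0.3,0,0,0,0,0,0,0,0,0,0,0,0,0,0,0,0,0,0,0,0,0])

```text
time: 33.2
tool_pos: [0.5478, -0.3157, 0.0913]
orientation: [-2.573, -1.801, -0.0]
force: [0.4, -0.0, -0.8]
width: 0.999
grasp_force: 0.0
```

>>> arm_command(moves=[0,0,0,0,0,0,0,0,0,-15,0,0,0,0,0,0,-30,0,0,0,0,0,0,-40,0,0,0,0,0,0,-40,0,0,0,0])

```text
time: 33.62
tool_pos: [0.5472, -0.3153, 0.2166]
orientation: [-2.57, -1.799, 0.001]
force: [1.0, -0.3, 0.3]
width: 0.999
grasp_force: 0.0
```

>>> arm_command(moves=[-30,-20,-20,0,0,0,0,-30,-20,-20,0,0,0,0,-30,-20,0,0,0,0,0,-30,-20,0,0,0,0,0,-30,-20,0,0,0,0,0])

```text
time: 34.03
tool_pos: [0.4015, -0.4234, 0.2572]
orientation: [2.572, 1.802, 0.001]
force: [0.0, -0.5, 0.2]
width: 1.001
grasp_force: 0.0
```

>>> arm_command(moves=[0,0,0,0,0,0,0,0,0,0,0,0,0,0,0,0,0,0,0,0,0,0,0,0,0,0,0,0,0,0,0,0,0,0,0])

```text
time: 34.45
tool_pos: [0.4038, -0.4218, 0.2565]
orientation: [-2.571, -1.804, -0.001]
force: [-0.4, 0.8, 0.5]
width: 1.0
grasp_force: 0.0
```

```bash
python3 - <<'E'
from h import *
a=manip.grab_frame("top")[60:310,160:570]; b=manip.grab_frame("side")[60:360,110:520]
cv2.imwrite("pics/c8.png",np.vstack([cv2.resize(a,(460,280)),cv2.resize(b,(420,307))[:,:] if 0 else cv2.resize(b,(460,310))])[:,:,::-1])
s=manip.get_state();print(s["time"],s["tool_pos"],s["width"])
E
```

```text
34.55 [ 0.40369512 -0.42189928  0.25657187] 1.0002727148646302
```

View pics/c8.png

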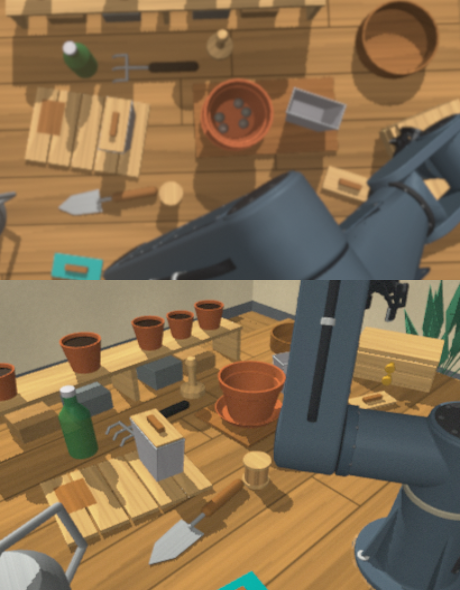

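The picture shows the empty tin upright on the free end at (315,110) and five pebbles in the pot at (235,115). The lid is on the bench at (345,183). The other tin is closed on its stand and the bystanders are where they were.

```bash
python3 -c "
from bench import manip
print(manip.hand_in())"
```

```text
the job is handed in; nothing more can be done
None
```

The job is done and handed in at about 34.6 s: the second tin (at about x 0.56, y 0.37) was the fuller, its five pebbles are in the pot, it stands empty on the board's free end with its lid on the bench, and the other tin is closed on its stand.

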